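# Clear the prep corner: tip out the trimmings and scrub the pot

## Robot

A 6-joint arm with a two-finger parallel gripper is mounted at the origin on the work surface. World frame = base frame: x ahead of the robot, y to its left, z up, the work surface at z = 0. Lengths are in m, angles in rad, forces in N, time in s.
With the tool pointing down it reaches from about 0.25 to 0.8 m from the base axis. Payload 3.9 kg.
Tool frame: the origin (TCP) lies at the very end of the fingers, on their centre line; the grasp point (between the pads) lies hold_point_z behind it (hold_point_z is the distance from the TCP to the grasp point, in m); z points along the fingers, y is the direction in which the jaws open and shut (so a half turn about z gives the same grasp; the last joint's range is limited). The gripper opens to 85 mm and grips with 20 to 120 N. Pads are 22 mm wide; open, the fingers measure 114 mm over their backs; the gripper's body (76 mm by 85 mm) begins 54 mm behind the grasp point. The pads swing forward as they close: fully open they stand 13 mm farther back than shut.
Start: joints at [0, 0.26, -0.138, 1.173, 0, 1.571], TCP at [0.525, -0, 0.231] pointing down, gripper open.
Joint ranges: [-2.78, 2.78], [-0.83, 1.72], [-1.28, 1.37], [-1.9, 2.12], [-1.57, 1.48], [-3.14, 3.14]. Speed limits (rad/s): [2.57, 2.57, 3.14, 3.14, 3.14, 3.14].

## Interface

Orientations are given as a 3x3 rotation matrix whose columns are the frame's x, y, z axes.
In Python, from plant import * gives the robot as it stands.
- The arm moves only by the shell command python3 -m crank 'ROWS' [OPENING] [FORCE]. ROWS is JSON, a list of rows, each a list of 4 numbers: the shift along the tool's x, y, z in mm, then the turn about the tool's z in degrees. In form: [[dx, dy, dz, turn], ...]. A call has 1 to 5 rows; each row shifts and turns the pose as measured when the row begins, along the tool's axes as they then stand; what a row does not reach is not made up. A row lasts 1/12 s, in which the tool goes at most 41.7 mm and 7.16 degrees, less where a joint would pass 70% of its speed; a pose out of reach is approached as far as the arm can. A call is refused whole if a number of a shift passes 41.7 or a number of a turn 7.16, either way. A call with a gripper value outside its range is refused whole. OPENING is the opening, from 0 (shut) to 1 (fully open), set as the call begins (- or left out, the last holds). The fingers move at their own pace and stop on an object; FORCE is the grip in N (left out, the last holds). Time passes only in rows, so rows that do not move let the fingers close. It gives the time, the measured TCP pose, the force and the opening at its end, in the units of the state.
- get_obs(): the state, without advancing time (a new reading comes with each control period).
- read_camera(name): name is "scene" or "side" or "wrist"; returns a dict with "img" (400x640x3 uint8, blue, green, red), "fovy" (degrees; the focal length in pixels is half the picture's height over the tangent of half this angle, whatever the lens; pixels are square), "cx", "cy" (the principal point, pixels), "R" (3x3) and "t" (3): a world point X has camera coordinates R X + t; the wrist camera has in their place "hand_eye" (4x4, takes a point from camera to tool coordinates, whose origin is the TCP and whose axes are the flange's). Camera axes: x right, y down, z forward; pixel columns grow to the right and rows downward; lengths in m; the calibration is good to about 2 mm. A picture is of the moment at which its call begins: read the wrist's pose just before it. There is no depth.
- job_done(): hands the job in, once; it reports no verdict.
The state is a dict: "time": time; "q": joint angles; "joint_vel": joint speeds; "tau": joint torques, N m; "eef_pos": TCP position; "tool_rot": TCP orientation; "contact_force": force on the tool from outside, world axes, zero at the start; "moment": the same for the moment, N m; "grip_width": finger opening in m.
Only numpy, scipy, OpenCV 4.12 (cv2) and the standard library are available. Lean on these libraries where they do the work, as an engineer would, in place of code of your own. Each camera call takes 0.05 s, during which the arm holds its last target. There are 200 camera calls.

## Task

Lift the trimmings tray and tip its open end over the blue tub so that the chunks slide in, then set the empty tray down flat on the drain mat, fully on it and lengthwise along it. After that take the long brush and scrub the inside of the tall pot with four strokes, each right down to the bottom, drawing it up at least halfway to the mouth between strokes, and stand the brush back in its holder. At the end every chunk, also those lying about on the counter, is in the blue tub, the pot stands upright, and the jar, bottle, tin and dish have been left alone.

Things in the scene. Friction and masses are not known exactly. Their poses are not given: they have to be found in the camera images.
- tub: open blue plastic scrap tub, firmly fixed to the counter, 190 (its x) x 160 (its y) x 60 mm tall, walls and floor 5 mm; origin at the centre of its underside, z up
- mat: flat dark rubber drain mat with grey ribs, fixed to the counter, 230 (its x) x 190 (its y) x 4 mm; origin at the centre of its underside
- tray: loose aluminium tray, 170 (its x) x 120 (its y) mm, 4 mm floor, 22 mm high rims on the long sides and the -x end; the +x end is open: chunks slide off there once it is dipped by 16 to 25 degrees. 0.35 kg. Two steel legs outside the long rims carry a black bar across it; chunks pass under the bar. Origin at the centre of the underside, z up
- tray_handle (a point): middle of the tray's black carrying bar, 20 mm behind the tray's centre (-x) and 75 mm above its underside; the bar is 12 mm thick along the tray's x, 16 mm high, 128 mm long along y; tray axes
- tray_lip (a point): middle of the tray's open end, on the floor of the tray (85 mm from its centre along x)
- pot: tall straight round aluminium pot, loose, open on top, 92 mm outside diameter, 130 mm tall, 3 mm wall, 6 mm bottom, about 0.6 kg; origin at the centre of its underside, z up
- pot_floor (a point): centre of the pot's inner floor, 6 mm above the pot's origin (so 124 mm below its mouth)
- holder: white round brush holder fixed to the counter, open on top, 72 mm outside diameter, 90 mm tall, 4 mm wall, 6 mm bottom; origin at the centre of its underside
- holder_floor (a point): centre of the holder's inner floor, 6 mm above the counter
- brush: long bottle brush, 235 mm, 0.12 kg, standing on its flat head in the holder: from the bottom a white and yellow head (rigid), 38 mm wide, 75 mm long; a wire neck to 120 mm; a flat red handle from 120 mm to the top at 235 mm, 14 mm thick along its x, 20 mm along its y. Origin at the centre of the head's underside, z up along the handle
- brush_grip (a point): point on the axis of the brush's handle, 205 mm above the underside of the head; brush axes
- trim0_mid (a point): middle of a vegetable chunk (ivory radish or orange carrot) that starts on the tray, 32 (x) x 28 (y) x 22 (z) mm, 30 g; may be absent
- trim1_mid (a point): middle of a vegetable chunk (ivory radish or orange carrot) that starts on the tray, 32 (x) x 28 (y) x 22 (z) mm, 30 g; may be absent
- trim2_mid (a point): middle of a vegetable chunk (ivory radish or orange carrot) that starts on the tray, 32 (x) x 28 (y) x 22 (z) mm, 30 g; may be absent
- trim3_mid (a point): middle of a vegetable chunk (ivory radish or orange carrot) that starts on the tray, 32 (x) x 28 (y) x 22 (z) mm, 30 g; may be absent
- stray0_mid (a point): middle of a stray vegetable chunk (ivory radish or orange carrot) that starts on the counter, 32 (x) x 28 (y) x 22 (z) mm, 30 g; may be absent
- stray1_mid (a point): middle of a stray vegetable chunk (ivory radish or orange carrot) that starts on the counter, 32 (x) x 28 (y) x 22 (z) mm, 30 g; may be absent
- stray2_mid (a point): middle of a stray vegetable chunk (ivory radish or orange carrot) that starts on the counter, 32 (x) x 28 (y) x 22 (z) mm, 30 g; may be absent
- stray3_mid (a point): middle of a stray vegetable chunk (ivory radish or orange carrot) that starts on the counter, 32 (x) x 28 (y) x 22 (z) mm, 30 g; may be absent
- spice: bystander to be left alone: small amber spice jar with red cap, 40 mm wide, 75 mm tall; origin at the centre of its underside
- sauce: bystander to be left alone: tall amber sauce bottle with red cap, 62 mm wide, 190 mm tall; origin at the centre of its underside
- tin: bystander to be left alone: steel food tin with paper label, 80 mm wide, 100 mm tall; origin at the centre of its underside
- dish: bystander to be left alone: small blue dish, 80 mm wide, 30 mm tall; origin at the centre of its underside
There are look-alikes about, which are no part of the job. Leave any purple look-alike of the part that bears stray2_mid alone.

How it is judged:
On the way, in this order (a step that is already met when the one before it is completed fails the run):
1. the tray is tipped with its open end dipped over the blue tub (angle between tray's own z axis and vertical above 0.3 rad and x of tray_lip in the frame of tub between -0.11 and 0.11 m and y of tray_lip in the frame of tub between -0.095 and 0.095 m), for 0.1 s.
2. the chunks from the tray are in the tub and the tray lies flat on the drain mat, let go (horizontal distance between tray and mat below 0.04 m and angle between the x axis of tray and the x axis of mat, either way round below 0.4 rad and angle between tray's own z axis and vertical below 0.06 rad and height (world z) of tray below 0.012 m and contact force between the fingers and tray below 0.05 N and x of trim0_mid in the frame of tub between -0.092 and 0.092 m and y of trim0_mid in the frame of tub between -0.077 and 0.077 m and z of trim0_mid in the frame of tub between 0 and 0.085 m and x of trim1_mid in the frame of tub between -0.092 and 0.092 m and y of trim1_mid in the frame of tub between -0.077 and 0.077 m and z of trim1_mid in the frame of tub between 0 and 0.085 m and x of trim2_mid in the frame of tub between -0.092 and 0.092 m and y of trim2_mid in the frame of tub between -0.077 and 0.077 m and z of trim2_mid in the frame of tub between 0 and 0.085 m and x of trim3_mid in the frame of tub between -0.092 and 0.092 m and y of trim3_mid in the frame of tub between -0.077 and 0.077 m and z of trim3_mid in the frame of tub between 0 and 0.085 m), for 0.2 s.
3. first stroke: the brush head is down within 20 mm of the pot's floor (horizontal distance between brush and pot below 0.04 m and z of brush in the frame of pot below 0.026 m and angle between pot's own z axis and vertical below 0.2 rad), for 0.05 s.
4. the brush is drawn up 55 mm or more above the pot's floor (z of brush in the frame of pot above 0.061 m), for 0.05 s.
5. second stroke down to the bottom (all of step 3), for 0.05 s.
6. the brush is drawn up at least halfway again (z of brush in the frame of pot above 0.061 m), for 0.05 s.
7. third stroke down to the bottom (all of step 5), for 0.05 s.
8. the brush is drawn up at least halfway once more (z of brush in the frame of pot above 0.061 m), for 0.05 s.
9. fourth stroke down to the bottom (all of step 7), for 0.05 s.
At the end, for the whole second after the job is handed in: All chunks are in the tub (heaped at most 25 mm over its rim); the tray lies flat on the mat, let go, centres within 40 mm, lengthwise within 0.4 rad; the brush stands in the holder, head within 10 mm of its floor, within 0.25 rad of upright, at rest; the pot stands upright on the counter (all of step 2 and horizontal distance between brush and holder below 0.02 m and height (world z) of brush below 0.016 m and angle between brush's own z axis and vertical below 0.25 rad and linear speed of each of brush, pot below 0.03 m/s and angle between pot's own z axis and vertical below 0.1 rad and height (world z) of pot below 0.01 m and x of stray0_mid in the frame of tub between -0.092 and 0.092 m and y of stray0_mid in the frame of tub between -0.077 and 0.077 m and z of stray0_mid in the frame of tub between 0 and 0.085 m and x of stray1_mid in the frame of tub between -0.092 and 0.092 m and y of stray1_mid in the frame of tub between -0.077 and 0.077 m and z of stray1_mid in the frame of tub between 0 and 0.085 m and x of stray2_mid in the frame of tub between -0.092 and 0.092 m and y of stray2_mid in the frame of tub between -0.077 and 0.077 m and z of stray2_mid in the frame of tub between 0 and 0.085 m and x of stray3_mid in the frame of tub between -0.092 and 0.092 m and y of stray3_mid in the frame of tub between -0.077 and 0.077 m and z of stray3_mid in the frame of tub between 0 and 0.085 m); the robot touches nothing.
It fails at once if a bystander (jar, bottle, tin or dish) is moved by more than 50 mm or tipped over (distance of any of spice, sauce, tin, dish from where it was at the start of the episode above 0.05 m or angle between any of spice, sauce, tin, dish's own z axis and vertical above 0.6 rad).
It fails at once if the pot is tipped over (angle between pot's own z axis and vertical above 0.8 rad).
Of trim0, trim1, trim2, trim3 only 2 to 4 are there at a start; the rules pass over those that are not, and their reading is None.
Of stray0, stray1, stray2, stray3 only 2 to 4 are there at a start; the rules pass over those that are not, and their reading is None.
At some moment in a run one of stray0, stray1, stray2, stray3, pot may be knocked a few centimetres aside while the robot is not near it.
It also fails if it takes over 208 s, if anything falls off the work surface, if the arm or the gripper's body presses on something with over 40 N, if the wrist force passes 120 N, or if a joint passes its speed limit or range.

## Working session

There is one attempt and no reset: what is moved stays moved. The work goes in short steps, Python scripts to look and compute and a shell command to move; the robot and the scene stay as the last step left them, time stands still between calls to the robot, and variables do not carry over. Pictures are saved under pics/ and viewed, about 12 in all and at most 16, crops included, and the job is handed in when it is done.

```bash
ls; mkdir -p pics; python3 - <<'E'
from plant import *
import cv2
o=get_obs();print({k:(v if not hasattr(v,'round') else v) for k,v in o.items()})
for n in("scene","side","wrist"):
    c=read_camera(n);cv2.imwrite(f"pics/{n}0.png",c["img"]);print(n,{k:v for k,v in c.items() if k!="img"})
E
```

```text
pics
{'time': 0.0, 'q': array([-1.20936016e-05,  2.60679512e-01, -1.39411730e-01,  1.17270769e+00,
       -8.55030555e-06,  1.57082710e+00]), 'joint_vel': array([-0.00051878,  0.00069736, -0.00195032, -0.00091989,  0.00051193,
       -0.0006291 ]), 'tau': array([-3.22425103e-04, -4.05677426e+01,  2.53926122e+01,  1.89446745e-02,
       -4.02533055e-05,  2.61086342e-05]), 'eef_pos': array([ 5.24293388e-01, -9.08011323e-06,  2.30451142e-01]), 'tool_rot': array([[ 4.28482403e-05,  9.99997994e-01, -2.00260837e-03],
       [ 9.99999999e-01, -4.28654007e-05, -8.52608680e-06],
       [-8.61191231e-06, -2.00260800e-03, -9.99997995e-01]]), 'contact_force': array([-0.54185233, -0.66178534,  0.3838933 ]), 'moment': array([-0.00389902, -0.00489887, -0.03914652]), 'grip_width': 0.08557225134062399}
scene {'fovy': 46.1274567083549, 'cx': 319.6403982879095, 'cy': 198.7277349195795, 'R': array([[-0.83628356,  0.54814128,  0.01307432],
       [ 0.38041262,  0.59722716, -0.70612036],
       [-0.39486206, -0.58554322, -0.70797111]]), 't': array([ 0.45039466, -0.10891427,  1.59234137])}
side {'fovy': 44.23234099734555, 'cx': 326.3447765481209, 'cy': 194.1043798484166, 'R': array([[ 0.8230264 , -0.56795682,  0.00725254],
       [-0.38844785, -0.5721239 , -0.72234515],
       [ 0.4144102 ,  0.5916919 , -0.69149467]]), 't': array([-0.45078418,  0.31843671,  1.32882168])}
wrist {'fovy': 68.28334238721024, 'cx': 318.6522736220652, 'cy': 197.86707524717315, 'hand_eye': array([[-1.51635569e-03, -9.57416531e-01, -2.88706230e-01,
         7.31314860e-02],
       [ 9.99998847e-01, -1.42880692e-03, -5.13984667e-04,
        -4.96374687e-04],
       [ 7.95919569e-05, -2.88706676e-01,  9.57417594e-01,
        -1.42280097e-01],
       [ 0.00000000e+00,  0.00000000e+00,  0.00000000e+00,
         1.00000000e+00]])}
```

View pics/scene0.png

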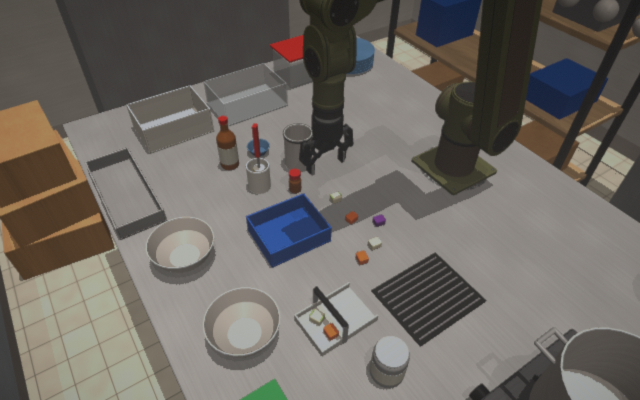

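View pics/side0.png

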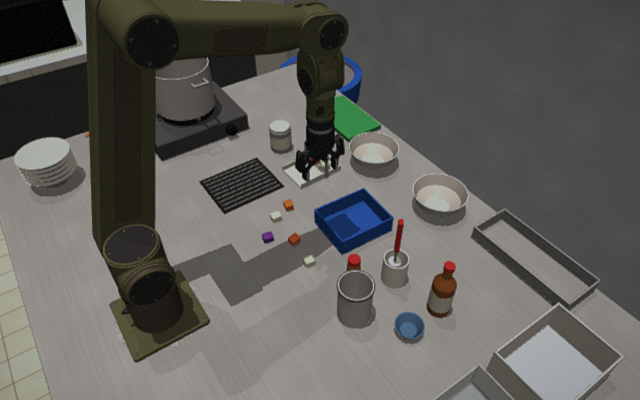

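```bash
python3 -c "
import plant;print([n for n in dir(plant) if n[0]!='_'])"
```

```text
['MotionError', 'get_obs', 'hold_point_z', 'job_done', 'read_camera']
```

```bash
cat > h.py <<'E'
from plant import *
import numpy as np, cv2
def cam(n):
    o=get_obs(); c=read_camera(n); c["f"]=c["img"].shape[0]/2/np.tan(np.radians(c["fovy"]/2))
    if n=="wrist":
        H=np.asarray(c["hand_eye"]); Rw=o["tool_rot"]@H[:3,:3]; p=o["tool_rot"]@H[:3,3]+o["eef_pos"]
        c["R"]=Rw.T; c["t"]=-Rw.T@p
    c["R"]=np.asarray(c["R"]);c["t"]=np.asarray(c["t"]);c["C"]=-c["R"].T@c["t"];return c
def ray(c,u,v):
    d=c["R"].T@np.array([(u-c["cx"])/c["f"],(v-c["cy"])/c["f"],1]);return d/np.linalg.norm(d)
def onz(c,uv,z):
    d=ray(c,*uv);return c["C"]+d*(z-c["C"][2])/d[2]
def tri(c1,p1,c2,p2):
    A=np.zeros((3,3));b=np.zeros(3)
    for c,p in((c1,p1),(c2,p2)):
        d=ray(c,*p);M=np.eye(3)-np.outer(d,d);A+=M;b+=M@c["C"]
    return np.linalg.solve(A,b)
def proj(c,X):
    q=c["R"]@np.asarray(X)+c["t"];return q[:2]/q[2]*c["f"]+[c["cx"],c["cy"]]
def blobs(img,lo,hi,amin=20,amax=1e9):
    m=cv2.inRange(cv2.cvtColor(img,cv2.COLOR_BGR2HSV),np.array(lo),np.array(hi))
    n,_,st,ce=cv2.connectedComponentsWithStats(m)
    return [(ce[i].round(1),int(st[i,4]),st[i,:4]) for i in range(1,n) if amin<st[i,4]<amax],m
E
python3 - <<'E'
from h import *
np.set_printoptions(precision=3,suppress=True)
s=cam("scene");d=cam("side")
for nm,a,b in [("ivoryA",(335,197),(309,261)),("orB",(352,217),(294,239)),("purple",(379,220),(267,237)),("ivC",(375,243),(276,216)),("orD",(362,257),(288,204)),("brushtop",(255,125),(401,222)),("holder rim",(258,166),(396,255)),("pot rim",(298,132),(356,284)),("spice cap",(295,174),(354,260)),("tin top",(391,347),(280,128)),("sauce top",(223,119),(449,266)),("dish",(258,148),(409,323)),
 ]:
    print(nm,tri(s,a,d,b))
for c,n in((s,"scene"),(d,"side")):
    bl,m=blobs(c["img"],(105,120,40),(125,255,255),1000)
    for x in bl: print(n,"tub",x)
print("mat scene",[onz(s,p,.004) for p in((434,255),(485,298),(421,340),(373,293))])
print("mat side",[onz(d,p,.004) for p in((253,160),(284,182),(233,210),(200,184))])
print("tray scene",[onz(s,p,0.022) for p in((295,318),(327,349),(377,318),(349,287))])
print("tray bar", [onz(s,p,.075) for p in((317,293),(345,333))])
big=cv2.resize(s["img"][270:370,260:420],None,fx=5,fy=5,interpolation=cv2.INTER_CUBIC)
cv2.imwrite("pics/traycrop.png",big)
E
```

```text
ivoryA [ 0.425 -0.087  0.009]
orB [0.432 0.011 0.01 ]
purple [0.369 0.064 0.009]
ivC [0.436 0.127 0.009]
orD [0.497 0.149 0.011]
brushtop [ 0.59  -0.268  0.237]
holder rim [ 0.599 -0.26   0.091]
pot rim [ 0.431 -0.297  0.13 ]
spice cap [ 0.507 -0.192  0.065]
tin top [0.636 0.428 0.092]
sauce top [ 0.629 -0.414  0.184]
dish [ 0.522 -0.415  0.023]
scene tub (array([446.9,  19.6]), 2297, array([417,   0,  64,  46], dtype=int32))
scene tub (array([559.7,  87. ]), 2694, array([527,  59,  69,  59], dtype=int32))
scene tub (array([288.7, 227.4]), 3186, array([247, 194,  84,  72], dtype=int32))
side tub (array([352.8, 220.1]), 3127, array([315, 188,  78,  66], dtype=int32))
mat scene [array([0.318, 0.249, 0.004]), array([0.304, 0.425, 0.004]), array([0.524, 0.424, 0.004]), array([0.54 , 0.256, 0.004])]
mat side [array([0.513, 0.419, 0.004]), array([0.545, 0.254, 0.004]), array([0.338, 0.232, 0.004]), array([0.301, 0.408, 0.004])]
tray scene [array([0.754, 0.218, 0.022]), array([0.733, 0.328, 0.022]), array([0.585, 0.327, 0.022]), array([0.589, 0.216, 0.022])]
tray bar [array([0.689, 0.216, 0.075]), array([0.694, 0.34 , 0.075])]
```

View pics/traycrop.png

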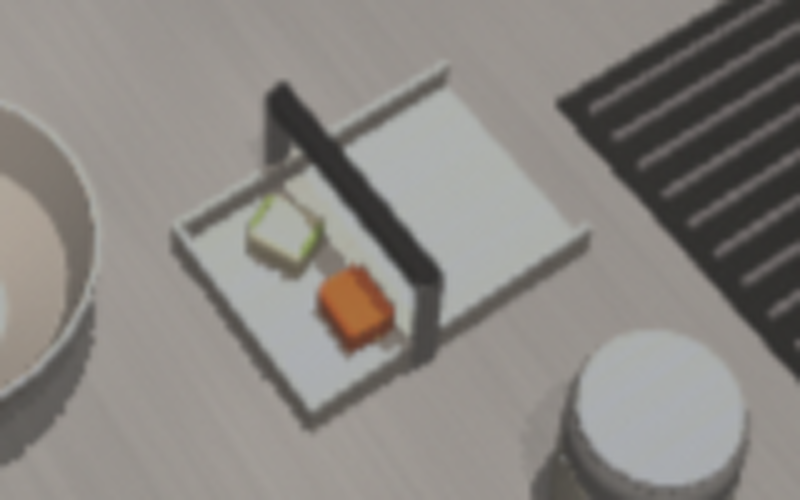

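```bash
python3 - <<'E'
from h import *
np.set_printoptions(precision=3,suppress=True)
for n in("wrist","scene","side"):
    c=cam(n);bl,m=blobs(c["img"],(105,120,40),(125,255,255),1000)
    _,lab,st,_=cv2.connectedComponentsWithStats(m)
    for i in range(1,len(st)):
        if st[i,4]<2500: continue
        cn=max(cv2.findContours((lab==i).astype(np.uint8),0,2)[0],key=cv2.contourArea)
        h=cv2.convexHull(cn)
        # hull: points on z=.06; 
        P=np.array([onz(c,p[0],.06)[:2] for p in h],np.float32)
        print(n,st[i],cv2.minAreaRect(P)); 
        e=cv2.approxPolyDP(h,5,True)[:,0]; print(e.tolist(),[onz(c,p,.06)[:2].round(3).tolist() for p in e])
    if n=="wrist": cv2.imwrite("pics/w1.png",c["img"])
E
```

```text
wrist [  320   132   186   144 16059] ((0.6223210096359253, -0.03438985347747803), (0.16229219734668732, 0.189589723944664), 87.37296295166016)
[[326, 132], [503, 143], [474, 275], [321, 269]] [[0.532, 0.05], [0.717, 0.039], [0.711, -0.118], [0.527, -0.11]]
scene [ 527   59   69   59 2693] ((-0.6497573256492615, -0.09674344956874847), (0.4637003242969513, 0.22107312083244324), 22.746877670288086)
[[568, 59], [595, 74], [578, 109], [558, 117], [527, 99], [530, 74]] [[-0.858, -0.199], [-0.846, -0.061], [-0.567, 0.058], [-0.46, 0.051], [-0.459, -0.088], [-0.618, -0.203]]
scene [ 247  194   84   66 3172] ((0.6256986856460571, -0.016575202345848083), (0.19575485587120056, 0.19150887429714203), 87.53286743164062)
[[304, 194], [330, 226], [329, 240], [288, 259], [270, 254], [247, 217]] [[0.526, -0.106], [0.532, 0.042], [0.563, 0.083], [0.69, 0.078], [0.722, 0.038], [0.712, -0.113]]
side [ 315  188   78   66 3131] ((0.6037309765815735, -0.059833213686943054), (0.19487793743610382, 0.21289131045341492), 87.34136199951172)
[[390, 230], [341, 253], [316, 223], [315, 209], [363, 188], [392, 217]] [[0.668, -0.16], [0.495, -0.149], [0.501, -0.012], [0.531, 0.039], [0.714, 0.031], [0.707, -0.122]]
```

View pics/w1.png

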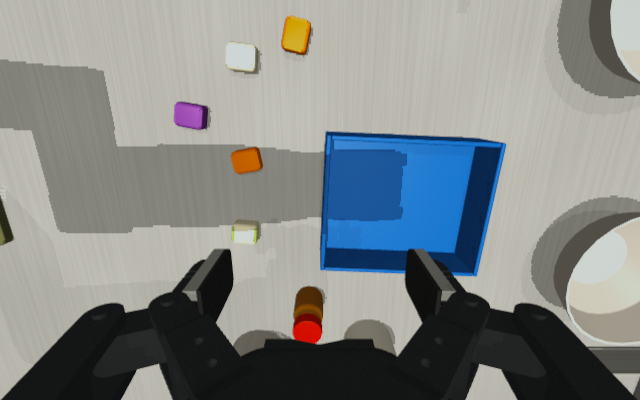

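```bash
python3 -m crank '[[41,18,-4,0],[41,18,-4,0],[41,18,-4,0],[41,18,-4,0],[41,18,-4,0]]' && python3 -m crank '[[41,20,0,0],[41,20,0,0],[0,0,0,0]]'; python3 - <<'E'
from h import *
print(hold_point_z); c=cam("wrist");cv2.imwrite("pics/w2.png",c["img"])
np.savez("w2",R=c["R"],t=c["t"])
E
```

```text
time: 0.82
eef_pos: [0.6093, 0.1893, 0.2496]
tool_rot: [[0.016, 1.0, -0.004], [1.0, -0.016, -0.004], [-0.005, -0.004, -1.0]]
contact_force: [0.8, 0.0, -0.2]
grip_width: 0.0853
time: 1.07
eef_pos: [0.6489, 0.2712, 0.2475]
tool_rot: [[0.01, 1.0, -0.001], [1.0, -0.01, -0.001], [-0.001, -0.001, -1.0]]
contact_force: [0.0, -0.5, -0.5]
grip_width: 0.0855
0.0187
```

View pics/w2.png

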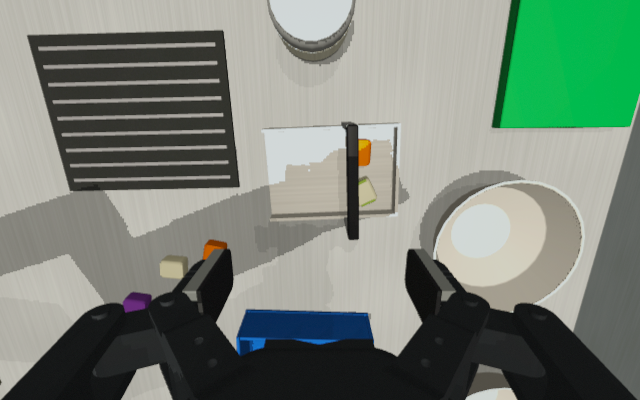

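```bash
python3 - <<'E'
from h import *
np.set_printoptions(precision=4,suppress=True)
c=cam("wrist")
hsv=cv2.cvtColor(c["img"],cv2.COLOR_BGR2HSV);m=((hsv[...,2]<70)).astype(np.uint8)
n,lab,st,ce=cv2.connectedComponentsWithStats(m)
for i in range(1,n):
    if 300<st[i,4]<60000 and st[i,1]<250:
        cn=max(cv2.findContours((lab==i).astype(np.uint8),0,2)[0],key=cv2.contourArea)
        e=cv2.approxPolyDP(cv2.convexHull(cn),4,True)[:,0]; z=.083 if 330<ce[i][0]<370 else .004
        P=np.array([onz(c,p,z)[:2] for p in e],np.float32)
        print(st[i],e.tolist(),P.tolist(),cv2.minAreaRect(P))
s=cam("scene")
print("bar ends tri",tri(c,(351.5,126),s,(316.5,290)),tri(c,(353,236),s,(343.5,327)))
print([onz(c,p,z) for p,z in(((264,129),.022),((270,220),.022),((399,124),.022),((397,216),.022))])
E
```

```text
[495   0  26 124 658] [[520, 0], [500, 123], [495, 123], [513, 3]] [[0.8770503401756287, 0.45617520809173584], [0.876994788646698, 0.3208174407482147], [0.8706643581390381, 0.32089468836784363], [0.8696560859680176, 0.45331132411956787]] ((0.8733260035514832, 0.38849788904190063), (0.1353577822446823, 0.007393077481538057), 89.97648620605469)
[   29    28   211   160 21272] [[223, 28], [239, 183], [72, 187], [29, 33]] [[0.5370193719863892, 0.4323165714740753], [0.5387121438980103, 0.24643585085868835], [0.31164517998695374, 0.24350953102111816], [0.3090957999229431, 0.43004345893859863]] ((0.4239877760410309, 0.33790963888168335), (0.22793492674827576, 0.1865500956773758), 0.5713995695114136)
[ 344  121   16  116 1336] [[344, 121], [358, 122], [357, 236], [350, 235]] [[0.6728749871253967, 0.3290306627750397], [0.6870038509368896, 0.3278811573982239], [0.689202606678009, 0.202694371342659], [0.6812552809715271, 0.20401498675346375]] ((0.6841214299201965, 0.2660691738128662), (0.014020342379808426, 0.1271454393863678), 3.835024833679199)
[    2   249   635   151 45370] [[2, 399], [85, 313], [225, 249], [414, 250], [551, 312], [636, 399]] [[0.09238934516906738, -0.13398100435733795], [0.27981477975845337, 0.041059911251068115], [0.5094965100288391, 0.14851152896881104], [0.7826390862464905, 0.14388737082481384], [1.0031980276107788, 0.03537551686167717], [1.1877774000167847, -0.1441543847322464]] ((0.641413152217865, 0.004103139042854309), (0.2863540053367615, 1.0954351425170898), 89.46788787841797)
bar ends tri [0.6995 0.3018 0.1878] [0.6827 0.2691 0.0897]
[array([0.5805, 0.3182, 0.022 ]), array([0.5806, 0.1996, 0.022 ]), array([0.7444, 0.3221, 0.022 ]), array([0.7497, 0.2033, 0.022 ])]
```

```bash
python3 - <<'E'
from h import *
c=cam("wrist");s=cam("scene")
print("bar ends tri",tri(c,(352,124),s,(344.5,326)).round(3),tri(c,(353,236),s,(315.5,289)).round(3))
E
python3 -m crank '[[-2,18,30,-2],[-2,17,30,0],[0,0,30,0],[0,0,30,0],[0,0,0,0]]'
```

```text
bar ends tri [0.681 0.321 0.067] [0.684 0.196 0.07 ]
time: 1.73
eef_pos: [0.6831, 0.2504, 0.136]
tool_rot: [[-0.011, 1.0, 0.009], [1.0, 0.011, -0.001], [-0.001, 0.009, -1.0]]
contact_force: [-1.0, 0.0, -1.4]
grip_width: 0.0857
```

```bash
python3 - <<'E'
from h import *
o=get_obs();print(o["eef_pos"].round(4),o["tool_rot"].round(4).tolist())
c=cam("wrist");cv2.imwrite("pics/w3.png",c["img"])
w=np.load("w2.npz");
c2=dict(c);c2["R"]=w["R"];c2["t"]=w["t"];c2["C"]=-w["R"].T@w["t"]
m=cv2.inRange(c["img"],(0,0,0),(60,60,60))
n,lab,st,ce=cv2.connectedComponentsWithStats(m)
for i in range(1,n):
    if st[i,4]>300: print(st[i],ce[i].round(1))
print("proj bar end",proj(c,(.681,.328,.083)),proj(c,(.686,.203,.083)))
E
```

```text
[0.6831 0.2504 0.136 ] [[-0.0113, 0.9999, 0.009], [0.9999, 0.0113, -0.0009], [-0.001, 0.009, -1.0]]
[    0     0   171   194 22995] [79.7 99.9]
[526   0  30 116 582] [539.4  55.8]
[ 311  101   20  176 2882] [321.4 187.3]
[    2   249   635   151 45345] [317.8 352.1]
proj bar end [316.76371093 101.3868988 ] [322.0913792  276.27463521]
```

View pics/w3.png

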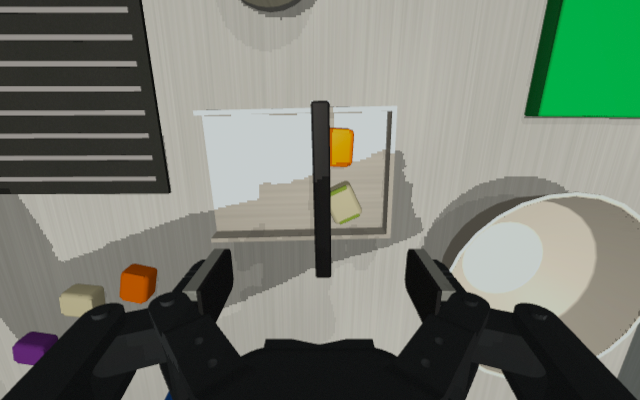

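```bash
python3 -m crank '[[8,0,27,-0.7],[8,0,27,0],[0,0,24,0],[0,0,2,0],[0,0,0,0]]' ; python3 -m crank '[[0,0,0,0],[0,0,0,0],[0,0,0,0],[0,0,0,0],[0,0,0,0]]' 0 100; python3 -m crank '[[0,0,0,0],[0,0,0,0],[0,0,0,0]]' 
```

```text
time: 2.2
eef_pos: [0.6914, 0.2643, 0.0744]
tool_rot: [[-0.017, 0.999, 0.03], [1.0, 0.017, 0.007], [0.006, 0.031, -1.0]]
contact_force: [0.3, 0.6, 1.5]
grip_width: 0.0849
time: 2.62
eef_pos: [0.6965, 0.2647, 0.0867]
tool_rot: [[-0.016, 0.999, 0.044], [1.0, 0.015, 0.012], [0.011, 0.045, -0.999]]
contact_force: [-0.2, 0.2, 0.4]
grip_width: 0.0254
time: 2.87
eef_pos: [0.6975, 0.2651, 0.0887]
tool_rot: [[-0.016, 0.999, 0.047], [1.0, 0.015, 0.013], [0.012, 0.047, -0.999]]
contact_force: [0.6, -0.3, -0.4]
grip_width: -0.0
```

```bash
python3 -m crank '[[0,0,0,0],[0,0,0,0],[0,0,0,0]]' 1; python3 - <<'E'
from h import *
o=get_obs();print(o["q"].round(3),o["joint_vel"].round(3),o["eef_pos"].round(4),o["tool_rot"].round(3).tolist())
E
```

```text
time: 3.12
eef_pos: [0.6972, 0.2651, 0.0883]
tool_rot: [[-0.016, 0.999, 0.046], [1.0, 0.015, 0.013], [0.012, 0.047, -0.999]]
contact_force: [0.1, 0.2, 0.9]
grip_width: 0.0357
[ 0.365  0.68   0.184  1.027 -0.005  1.92 ] [-0.     0.004 -0.003  0.002  0.001 -0.   ] [0.6972 0.2651 0.0883] [[-0.016, 0.999, 0.046], [1.0, 0.015, 0.013], [0.012, 0.047, -0.999]]
```

```bash
for i in 1; do python3 -m crank '[[0,0,5,0],[0,0,5,0],[0,0,5,0],[0,0,0,0],[0,0,0,0]]'; done; python3 -c "
from h import *
o=get_obs();print(o['q'].round(3))"; python3 -m crank '[[0,0,0,0],[0,0,0,0],[0,0,0,0],[0,0,0,0]]';python3 -c "
from h import *
o=get_obs();print(o['q'].round(3))"
```

```text
time: 3.53
eef_pos: [0.6972, 0.2651, 0.0703]
tool_rot: [[-0.016, 0.999, 0.044], [1.0, 0.016, 0.012], [0.011, 0.045, -0.999]]
contact_force: [0.1, 0.2, 0.0]
grip_width: 0.0856
[ 0.365  0.693  0.162  0.993 -0.005  1.92 ]
time: 3.87
eef_pos: [0.6969, 0.2649, 0.0697]
tool_rot: [[-0.016, 0.999, 0.043], [1.0, 0.016, 0.011], [0.011, 0.044, -0.999]]
contact_force: [-0.1, 0.3, 0.0]
grip_width: 0.0855
[ 0.365  0.694  0.161  0.994 -0.005  1.92 ]
```

```bash
python3 -m crank '[[0,-5,5,0],[0,-5,5,0],[0,-2,4,0],[0,0,0,0],[0,0,0,0]]' 1; python3 -m crank '[[0,0,0,0],[0,0,0,0],[0,0,0,0],[0,0,0,0],[0,0,0,0]]' 0 100;  python3 -m crank '[[0,0,0,0],[0,0,0,0]]' 
```

```text
time: 4.28
eef_pos: [0.6841, 0.265, 0.0541]
tool_rot: [[-0.016, 0.999, 0.044], [1.0, 0.016, 0.012], [0.011, 0.044, -0.999]]
contact_force: [0.1, -0.4, 0.8]
grip_width: 0.0853
time: 4.7
eef_pos: [0.6843, 0.2651, 0.0542]
tool_rot: [[-0.016, 0.999, 0.044], [1.0, 0.016, 0.012], [0.011, 0.044, -0.999]]
contact_force: [-0.1, 0.1, -0.4]
grip_width: 0.0256
time: 4.87
eef_pos: [0.6848, 0.2649, 0.0549]
tool_rot: [[-0.016, 0.999, 0.045], [1.0, 0.016, 0.012], [0.011, 0.045, -0.999]]
contact_force: [-0.3, -0.9, 0.4]
grip_width: 0.0103
```

```bash
python3 -m crank '[[0,0,-10,0],[0,0,-20,0],[0,0,-25,0],[0,0,-25,0],[0,0,-20,0]]'; python3 -m crank '[[-15,0,0,0],[-20,0,0,1],[-20,0,0,1],[-20,0,0,1],[-20,0,0,1]]';python3 -m crank '[[-20,0,0,0],[-20,0,0,0],[-20,0,0,0],[-20,0,0,0],[-20,0,0,0]]';python3 -m crank '[[-20,0,0,0],[-20,0,0,0],[-20,0,0,0],[-15,0,0,0],[0,0,0,0]]'; python3 -m crank '[[0,0,0,0],[0,0,0,0]]'
```

```text
time: 5.28
eef_pos: [0.6728, 0.2608, 0.1479]
tool_rot: [[-0.015, 1.0, 0.023], [1.0, 0.015, 0.003], [0.003, 0.023, -1.0]]
contact_force: [1.0, 0.9, -4.0]
grip_width: 0.0103
time: 5.7
eef_pos: [0.6723, 0.1635, 0.1492]
tool_rot: [[0.054, 0.998, 0.027], [0.999, -0.054, 0.006], [0.007, 0.026, -1.0]]
contact_force: [0.8, -0.7, -4.2]
grip_width: 0.0102
time: 6.12
eef_pos: [0.658, 0.0485, 0.1395]
tool_rot: [[0.065, 0.998, 0.01], [0.998, -0.065, -0.0], [0.0, 0.01, -1.0]]
contact_force: [0.1, 0.2, -4.0]
grip_width: 0.0103
time: 6.53
eef_pos: [0.6419, -0.0436, 0.1304]
tool_rot: [[0.08, 0.997, -0.008], [0.997, -0.08, -0.006], [-0.006, -0.007, -1.0]]
contact_force: [0.2, 0.2, -4.6]
grip_width: 0.0102
time: 6.7
eef_pos: [0.6387, -0.0468, 0.1278]
tool_rot: [[0.086, 0.996, -0.013], [0.996, -0.086, -0.005], [-0.007, -0.013, -1.0]]
contact_force: [0.2, 1.2, -4.3]
grip_width: 0.0104
```

```bash
python3 -m crank '[[7,12,0,-2],[7,12,0,0],[0,0,0,0],[0,0,0,0]]'; python3 -m crank '[[0,0,2,0],[0,0,2,0],[0,0,2,0],[0,0,2,0],[0,0,0,0]]' 0 25;python3 - <<'E'
from h import *
c=cam("scene");cv2.imwrite("pics/s7.png",cv2.resize(c["img"][130:290,190:400],None,fx=3.5,fy=3.5))
E
```

```text
time: 7.03
eef_pos: [0.6608, -0.0336, 0.1247]
tool_rot: [[0.05, 0.999, -0.02], [0.999, -0.05, -0.005], [-0.006, -0.019, -1.0]]
contact_force: [0.2, 0.0, -4.6]
grip_width: 0.0101
time: 7.45
eef_pos: [0.6588, -0.0332, 0.1173]
tool_rot: [[0.049, 0.999, -0.02], [0.999, -0.049, -0.005], [-0.006, -0.019, -1.0]]
contact_force: [0.3, 1.4, -2.5]
grip_width: 0.0106
```

View pics/s7.png

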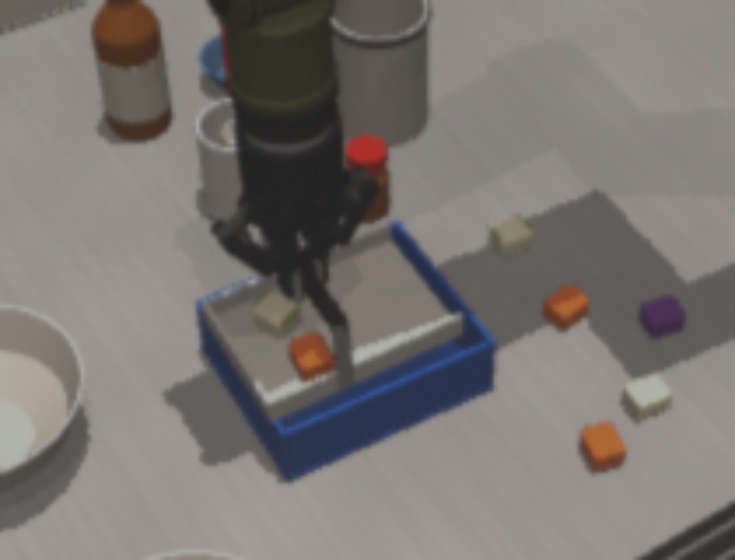

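```bash
python3 -m crank '[[0,0,3,0],[0,0,3,0],[0,0,3,0],[0,0,0,0]]' 0 20; python3 -m crank '[[0,0,3,0],[0,0,3,0],[0,0,0,0],[0,0,0,0]]';python3 - <<'E'
from h import *
c=cam("scene");cv2.imwrite("pics/s8.png",cv2.resize(c["img"][130:290,190:400],None,fx=3.5,fy=3.5))
E
```

```text
time: 7.83
eef_pos: [0.6583, -0.0334, 0.1159]
tool_rot: [[0.049, 0.999, -0.014], [0.999, -0.049, -0.004], [-0.005, -0.014, -1.0]]
contact_force: [1.1, 0.5, -3.4]
grip_width: 0.0101
time: 8.17
eef_pos: [0.6587, -0.0335, 0.1155]
tool_rot: [[0.049, 0.999, -0.009], [0.999, -0.049, -0.004], [-0.005, -0.009, -1.0]]
contact_force: [-0.1, -0.9, -1.8]
grip_width: 0.0103
```

View pics/s8.png

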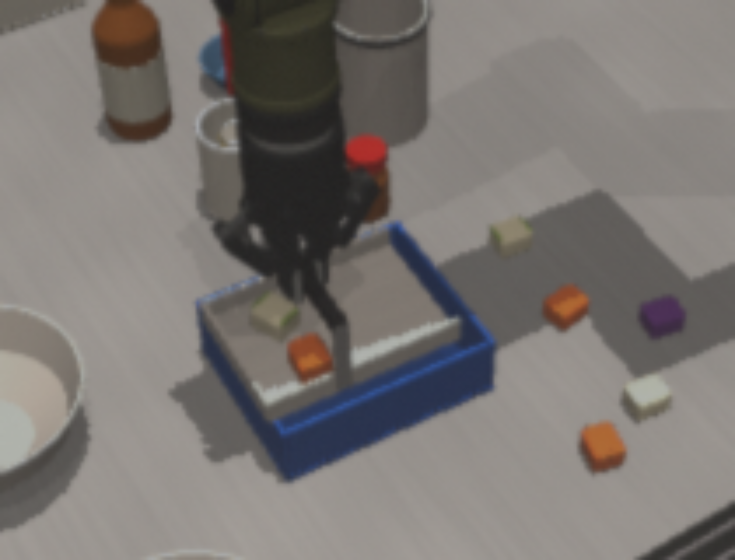

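```bash
python3 -m crank '[[0,0,8,0],[0,0,8,0]]'; python3 -m crank '[[0,0,8,0],[0,0,8,0]]'; python3 -m crank '[[0,0,8,0],[0,0,8,0]]'
```

```text
time: 8.38
eef_pos: [0.6528, -0.0337, 0.1079]
tool_rot: [[0.049, 0.999, -0.015], [0.999, -0.049, -0.005], [-0.005, -0.015, -1.0]]
contact_force: [-22.6, 1.5, 42.2]
grip_width: 0.01
time: 8.55
eef_pos: [0.6495, -0.0335, 0.1047]
tool_rot: [[0.049, 0.999, -0.013], [0.999, -0.049, -0.005], [-0.005, -0.012, -1.0]]
contact_force: [-18.2, 2.0, 41.5]
grip_width: 0.0105
time: 8.72
eef_pos: [0.6489, -0.0335, 0.104]
tool_rot: [[0.049, 0.999, -0.003], [0.999, -0.049, -0.005], [-0.005, -0.003, -1.0]]
contact_force: [-18.6, 1.3, 40.4]
grip_width: 0.0103
```

```bash
python3 -m crank '[[0,0,0,0],[0,0,0,0]]';python3 - <<'E'
from h import *
c=cam("scene");d=cam("side");a=cv2.resize(c["img"][150:280,220:360],None,fx=2.8,fy=2.8);b=cv2.resize(d["img"][130:260,270:410],None,fx=2.8,fy=2.8);cv2.imwrite("pics/s9.png",np.hstack([a,b]))
E
```

```text
time: 8.88
eef_pos: [0.6537, -0.0338, 0.111]
tool_rot: [[0.049, 0.999, 0.012], [0.999, -0.049, -0.006], [-0.006, 0.012, -1.0]]
contact_force: [-0.6, 0.5, -3.5]
grip_width: 0.01
```

View pics/s9.png

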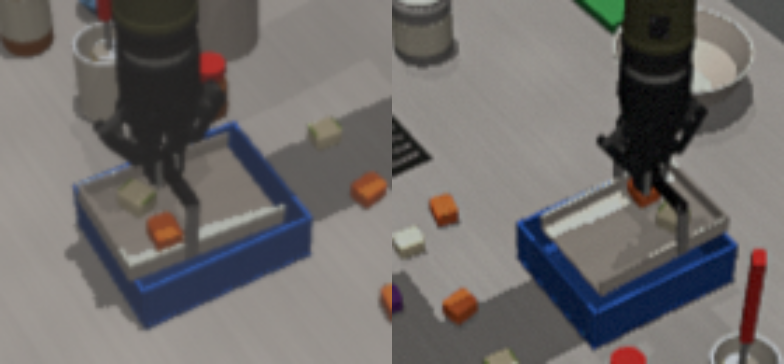

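```bash
python3 -m crank '[[0,3,0,0],[0,3,3,0],[0,0,3,0],[0,0,3,0],[0,0,0,0]]' 0.2 20; python3 -m crank '[[0,0,5,0],[0,0,5,0],[0,0,0,0],[0,0,0,0]]';python3 - <<'E'
from h import *
c=cam("scene");d=cam("side");a=cv2.resize(c["img"][150:280,220:360],None,fx=2.8,fy=2.8);b=cv2.resize(d["img"][130:260,270:410],None,fx=2.8,fy=2.8);cv2.imwrite("pics/s10.png",np.hstack([a,b]))
E
```

```text
time: 9.4
eef_pos: [0.6467, -0.0341, 0.0909]
tool_rot: [[0.049, 0.999, -0.021], [0.999, -0.049, -0.006], [-0.007, -0.021, -1.0]]
contact_force: [1.3, 1.1, 0.3]
grip_width: 0.0174
time: 9.73
eef_pos: [0.6471, -0.0341, 0.0764]
tool_rot: [[0.049, 0.999, -0.023], [0.999, -0.049, -0.006], [-0.007, -0.022, -1.0]]
contact_force: [0.1, 0.4, 0.0]
grip_width: 0.0171
```

View pics/s10.png

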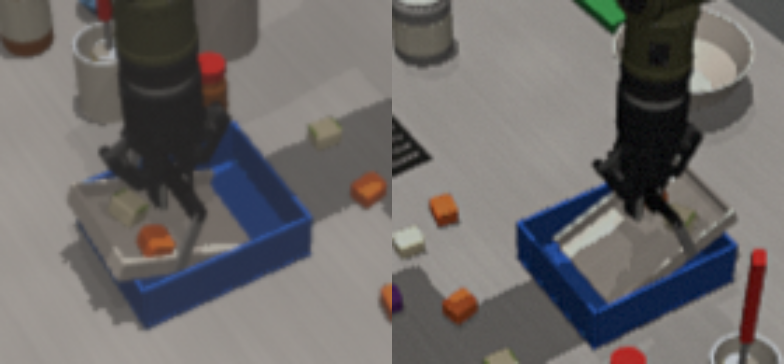

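```bash
python3 -m crank '[[0,0,-8,0],[0,0,-6,0],[0,8,0,0],[0,8,0,0],[0,8,0,0]]' 0.25; python3 -m crank '[[0,8,0,0],[0,8,0,0],[0,0,0,0],[0,0,0,0]]';python3 - <<'E'
from h import *
c=cam("scene");d=cam("side");a=cv2.resize(c["img"][150:280,220:360],None,fx=2.8,fy=2.8);b=cv2.resize(d["img"][130:260,270:410],None,fx=2.8,fy=2.8);cv2.imwrite("pics/s11.png",np.hstack([a,b]))
E
```

```text
time: 10.25
eef_pos: [0.6511, -0.0342, 0.0941]
tool_rot: [[0.049, 0.997, -0.06], [0.999, -0.049, -0.004], [-0.007, -0.06, -0.998]]
contact_force: [-15.9, 0.8, 10.7]
grip_width: 0.0216
time: 10.58
eef_pos: [0.6483, -0.0341, 0.0976]
tool_rot: [[0.048, 0.994, -0.095], [0.999, -0.049, -0.002], [-0.007, -0.094, -0.996]]
contact_force: [-1.7, -0.3, -1.0]
grip_width: 0.0214
```

View pics/s11.png

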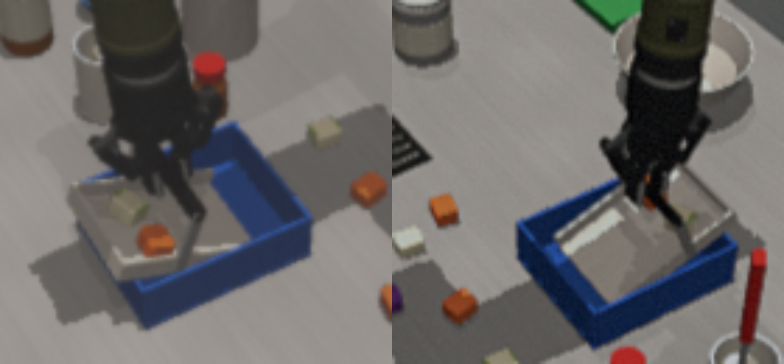

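```bash
python3 - <<'E'
from h import *
def ony(c,uv,y):
    d=ray(c,*uv);return (c["C"]+d*(y-c["C"][1])/d[1]).round(3)
s=cam("scene");d=cam("side")
def S(u,v):return (220+u/2.8,150+v/2.8)
def D(u,v):return (270+(u-392)/2.8,130+v/2.8)
print("bar +y top",ony(s,S(203,210),.03)); print("leg +y foot",ony(s,S(180,265),.03))
print("bar -y top",ony(d,D(683,215),-.098));print("leg -y foot",ony(d,D(693,258),-.098))
print("rear +y corner top",ony(s,S(122,272),.023),"rear -y top",ony(s,S(75,185),-.093))
print("rear -y corner top(side)",ony(d,D(733,212),-.093))
print("lip +y ",ony(s,S(243,243),.023), "lip -y side",ony(d,D(603,303),-.093))
E
```

```text
bar +y top [0.645 0.03  0.121]
leg +y foot [0.673 0.03  0.058]
bar -y top [ 0.651 -0.098  0.117]
leg -y foot [ 0.672 -0.098  0.037]
rear +y corner top [0.731 0.023 0.079] rear -y top [ 0.72  -0.093  0.087]
rear -y corner top(side) [ 0.729 -0.093  0.072]
lip +y  [0.597 0.023 0.036] lip -y side [ 0.553 -0.093  0.034]
```

```bash
cat >> h.py <<'E'
def chunks():
    s=cam("scene");d=cam("side");out=[]
    for n,c in(("scene",s),("side",d)):
        for lo,hi,k in(((3,150,100),(22,255,255),"or"),((22,25,120),(45,140,255),"iv")):
            b,_=blobs(c["img"],lo,hi,15,200)
            for x in b: 
                P=onz(c,x[0],.012)
                if .3<P[0]<.85 and -.2<P[1]<.45: print(n,k,x[0],x[1],P[:2].round(3))
E
python3 -m crank '[[0,20,0,0],[0,20,0,0],[0,0,0,0]]';python3 -m crank '[[0,-20,0,0],[0,-10,0,0],[0,0,0,0]]'; python3 -c "
from h import *
chunks()"
```

```text
time: 11.03
eef_pos: [0.6433, -0.0339, 0.0983]
tool_rot: [[0.048, 0.983, -0.18], [0.999, -0.048, 0.002], [-0.007, -0.179, -0.984]]
contact_force: [2.7, 0.1, -0.8]
grip_width: 0.0216
time: 11.28
eef_pos: [0.6194, -0.0327, 0.1054]
tool_rot: [[0.048, 0.985, -0.166], [0.999, -0.048, 0.001], [-0.007, -0.166, -0.986]]
contact_force: [3.7, -0.0, -0.6]
grip_width: 0.0214
scene or [351.5 216.6] 77 [0.432 0.011]
scene or [292.8 231.2] 25 [ 0.61  -0.034]
scene or [361.8 256.6] 97 [0.497 0.149]
scene iv [376.7 244.2] 19 [0.434 0.136]
side or [287.9 203.4] 56 [0.498 0.15 ]
side or [343.  211.5] 66 [0.626 0.018]
side or [293.7 237.6] 68 [0.435 0.013]
side iv [353.9 220.2] 21 [ 0.632 -0.032]
side iv [308.8 258.7] 40 [ 0.428 -0.082]
```

```bash
python3 - <<'E'
from h import *
s=cam("scene");d=cam("side");c=cam("wrist")
print(tri(s,(292.8,231.2),d,(343,211.5)))
a=cv2.resize(s["img"][150:280,220:360],None,fx=2.8,fy=2.8);b=cv2.resize(d["img"][130:260,270:410],None,fx=2.8,fy=2.8)
x=np.hstack([a,b]);w=cv2.resize(c["img"][:,:],None,fx=.58,fy=.58);y=np.zeros((w.shape[0],x.shape[1],3),np.uint8);y[:,:w.shape[1]]=w
cv2.imwrite("pics/s12.png",np.vstack([x,y]))
E
```

```text
[ 0.61543859 -0.00754832  0.04053469]
```

View pics/s12.png

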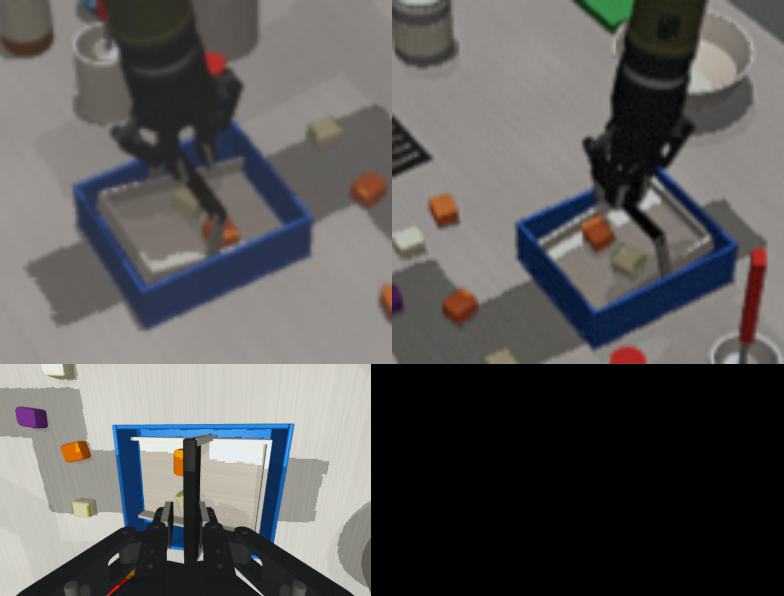

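```bash
python3 -m crank '[[0,-3,-18,0],[0,-3,-18,0],[0,-3,-18,0],[0,-3,-15,0],[0,0,0,0]]' 0.3; python3 -m crank '[[8,30,-5,0],[8,30,-5,0],[8,30,-5,0],[8,30,-5,0],[0,20,-3,0]]' 0; python3 -m crank '[[0,0,0,0],[0,0,0,0]]'; python3 - <<'E'
from h import *
c=cam("wrist");cv2.imwrite("pics/w13.png",c["img"])
print([proj(c,p).round() for p in((.716,0,.06),(.76,0,.04))])
E
```

```text
time: 11.95
eef_pos: [0.6184, -0.0321, 0.1738]
tool_rot: [[0.048, 0.983, -0.178], [0.999, -0.048, 0.002], [-0.007, -0.178, -0.984]]
contact_force: [1.0, 1.0, 0.4]
grip_width: 0.0257
time: 12.37
eef_pos: [0.7536, -0.0062, 0.1642]
tool_rot: [[0.049, 0.978, -0.201], [0.999, -0.05, 0.003], [-0.007, -0.201, -0.98]]
contact_force: [1.6, 0.1, 0.6]
grip_width: 0.0001
time: 12.53
eef_pos: [0.7562, -0.0056, 0.1558]
tool_rot: [[0.048, 0.977, -0.206], [0.999, -0.049, 0.003], [-0.007, -0.206, -0.978]]
contact_force: [0.4, 0.7, 0.0]
grip_width: -0.0002
[array([296., 192.]), array([350., 187.])]
```

View pics/w13.png

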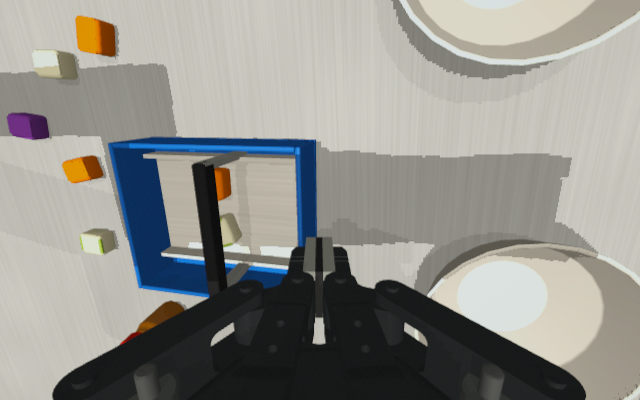

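```bash
python3 -m crank '[[0,6,25,0],[0,6,25,0],[0,7,25,0],[0,7,25,0],[0,3,12,0]]'; python3 -m crank '[[0,0,0,0]]';  python3 -m crank '[[0,-8,2,0],[0,-12,2,0],[0,-12,2,0],[0,-12,2,0],[0,-12,2,0]]'; python3 -m crank '[[0,-12,2,0],[0,-12,2,0],[0,-12,2,0],[0,-12,1,0],[0,-12,1,0]]'
```

```text
time: 13.0
eef_pos: [0.7562, -0.0079, 0.0415]
tool_rot: [[0.05, 0.977, -0.205], [0.999, -0.05, 0.003], [-0.008, -0.205, -0.979]]
contact_force: [-0.9, 0.3, -0.6]
grip_width: 0.0002
time: 13.08
eef_pos: [0.7525, -0.0082, 0.0387]
tool_rot: [[0.05, 0.976, -0.212], [0.999, -0.051, 0.003], [-0.008, -0.212, -0.977]]
contact_force: [-1.3, 0.3, -0.2]
grip_width: 0.0003
time: 13.5
eef_pos: [0.7317, -0.0078, 0.0398]
tool_rot: [[0.052, 0.99, -0.128], [0.999, -0.053, 0.0], [-0.006, -0.128, -0.992]]
contact_force: [27.1, -0.6, -22.2]
grip_width: -0.0
time: 13.92
eef_pos: [0.7336, -0.0079, 0.0435]
tool_rot: [[0.055, 0.998, 0.007], [0.998, -0.055, -0.004], [-0.004, 0.008, -1.0]]
contact_force: [27.6, -1.1, -17.4]
grip_width: 0.0001
```

```bash
python3 -m crank '[[0,-12,0,0],[0,-12,-1,0],[0,-12,-1,0],[0,-12,-1,0],[0,-12,-1,0]]'; python3 -m crank '[[0,-12,-2,0],[0,-12,-2,0],[0,-12,-2,0],[0,-12,-2,0],[0,-12,-3,0]]'; python3 -m crank '[[0,-12,-3,0],[0,-12,-3,0],[0,-12,-3,0],[0,-12,-3,0]]'
```

```text
time: 14.33
eef_pos: [0.7206, -0.0075, 0.0619]
tool_rot: [[0.058, 0.992, 0.113], [0.998, -0.057, -0.008], [-0.001, 0.113, -0.994]]
contact_force: [0.6, 0.5, 1.2]
grip_width: -0.0
time: 14.75
eef_pos: [0.6591, -0.0055, 0.0772]
tool_rot: [[0.06, 0.99, 0.131], [0.998, -0.059, -0.01], [-0.002, 0.132, -0.991]]
contact_force: [16.6, -2.8, 6.1]
grip_width: -0.0002
time: 15.08
eef_pos: [0.6366, -0.0046, 0.1066]
tool_rot: [[0.062, 0.977, 0.202], [0.998, -0.061, -0.013], [-0.001, 0.202, -0.979]]
contact_force: [7.5, -0.8, 3.8]
grip_width: 0.0
```

```bash
python3 -m crank '[[0,4,-18,0],[0,4,-18,0],[0,4,-18,0],[0,4,-18,0]]'; python3 -m crank '[[0,30,6,0],[0,30,6,0],[0,30,6,0],[0,30,6,0],[0,20,4,0]]'; python3 -m crank '[[0,-5,25,0],[0,-5,25,0],[0,-5,25,0],[0,-5,25,0],[0,-5,20,0]]'; python3 -m crank '[[0,0,0,0]]'
```

```text
time: 15.42
eef_pos: [0.6295, -0.0052, 0.188]
tool_rot: [[0.063, 0.977, 0.205], [0.998, -0.062, -0.014], [-0.001, 0.205, -0.979]]
contact_force: [1.1, 0.3, -0.1]
grip_width: -0.0
time: 15.83
eef_pos: [0.7668, -0.0151, 0.2078]
tool_rot: [[0.064, 0.974, 0.217], [0.998, -0.062, -0.014], [-0.0, 0.217, -0.976]]
contact_force: [0.8, 0.3, 0.4]
grip_width: 0.0003
time: 16.25
eef_pos: [0.7774, -0.017, 0.0998]
tool_rot: [[0.066, 0.968, 0.243], [0.998, -0.064, -0.015], [0.001, 0.243, -0.97]]
contact_force: [-0.3, -0.7, -0.9]
grip_width: -0.0003
time: 16.33
eef_pos: [0.7723, -0.017, 0.0954]
tool_rot: [[0.066, 0.97, 0.234], [0.998, -0.064, -0.015], [0.001, 0.235, -0.972]]
contact_force: [-0.4, 0.7, -0.2]
grip_width: -0.0002
```

```bash
python3 -m crank '[[4,-5,21,0],[4,-5,21,0],[4,-5,21,0],[0,0,0,0]]'; python3 -m crank '[[0,-10,-1,0],[0,-12,-1,0],[0,-12,-1,0],[0,-12,-1,0]]'; python3 -m crank '[[0,-12,0,0],[0,-12,0,0],[0,-12,0,0]]'
```

```text
time: 16.67
eef_pos: [0.7721, -0.0058, 0.0385]
tool_rot: [[0.068, 0.968, 0.24], [0.998, -0.066, -0.015], [0.001, 0.241, -0.971]]
contact_force: [-2.1, 0.0, -1.2]
grip_width: 0.0003
time: 17.0
eef_pos: [0.7378, -0.0039, 0.0455]
tool_rot: [[0.068, 0.961, 0.267], [0.998, -0.066, -0.017], [0.001, 0.268, -0.964]]
contact_force: [28.9, -2.6, -10.9]
grip_width: 0.0002
time: 17.25
eef_pos: [0.7302, -0.0033, 0.0583]
tool_rot: [[0.07, 0.944, 0.323], [0.998, -0.067, -0.02], [0.003, 0.324, -0.946]]
contact_force: [0.5, 0.6, 0.3]
grip_width: 0.0
```

```bash
python3 -m crank '[[0,20,7,0],[0,-4,14,0],[0,-4,14,0],[0,0,0,0]]'; python3 -m crank '[[0,-12,2,0],[0,-12,2,0],[0,-12,2,0],[0,-12,2,0],[0,-12,2,0]]'
```

```text
time: 17.58
eef_pos: [0.7532, -0.0057, 0.0441]
tool_rot: [[0.071, 0.94, 0.335], [0.997, -0.068, -0.02], [0.004, 0.335, -0.942]]
contact_force: [-0.5, 0.9, 0.1]
grip_width: 0.0003
time: 18.0
eef_pos: [0.7407, -0.0047, 0.0471]
tool_rot: [[0.074, 0.908, 0.412], [0.997, -0.07, -0.025], [0.006, 0.413, -0.911]]
contact_force: [15.3, -1.4, -3.3]
grip_width: 0.0003
```

```bash
python3 -m crank '[[0,-12,2,0],[0,-12,2,0],[0,15,3,0],[0,12,-20,0],[0,12,-25,0]]'; python3 -m crank '[[0,12,-25,0],[0,12,-25,0],[0,12,-25,0],[-5,-20,-30,0],[-5,-20,-30,0]]' 1; python3 -m crank '[[-5,-30,-14,0],[-5,-30,-14,0],[-5,-20,-10,0],[0,0,0,0]]'; python3 - <<'E'
from h import *
c=cam("wrist");cv2.imwrite("pics/w14.png",c["img"]);s=cam("scene");d=cam("side");cv2.imwrite("pics/s14.png",s["img"]);cv2.imwrite("pics/d14.png",d["img"])
a=cv2.resize(s["img"][180:270,230:340],None,fx=3.5,fy=3.5);b=cv2.resize(d["img"][170:260,300:410],None,fx=3.5,fy=3.5)
x=np.hstack([a,b]);w=cv2.resize(c["img"][:280,100:540],(x.shape[1]*5//8,x.shape[1]*5//8*280//440));y=np.zeros((w.shape[0],x.shape[1],3),np.uint8);y[:,:w.shape[1]]=w
v=np.vstack([x,y]);print(v.shape,w.shape);cv2.imwrite("pics/v14.png",v[:,:800])
np.savez("c14",wR=c["R"],wt=c["t"])
E
```

```text
time: 18.42
eef_pos: [0.7541, -0.0069, 0.1077]
tool_rot: [[0.076, 0.891, 0.447], [0.997, -0.071, -0.028], [0.007, 0.448, -0.894]]
contact_force: [-0.2, -0.1, -0.9]
grip_width: 0.0004
time: 18.83
eef_pos: [0.6935, -0.0135, 0.2479]
tool_rot: [[0.076, 0.883, 0.463], [0.997, -0.071, -0.029], [0.008, 0.464, -0.886]]
contact_force: [-0.6, -0.2, 0.2]
grip_width: 0.0604
time: 19.17
eef_pos: [0.5984, -0.0229, 0.2618]
tool_rot: [[0.077, 0.873, 0.482], [0.997, -0.071, -0.03], [0.008, 0.483, -0.876]]
contact_force: [-1.2, 0.1, -0.6]
grip_width: 0.0852
(621, 770, 3) (306, 481, 3)
```

```bash
python3 - <<'E'
import cv2
v=cv2.imread("pics/v14.png");cv2.imwrite("pics/v14b.png",cv2.resize(v,(744,600)))
E
```

```text
(no output)
```

View pics/v14b.png

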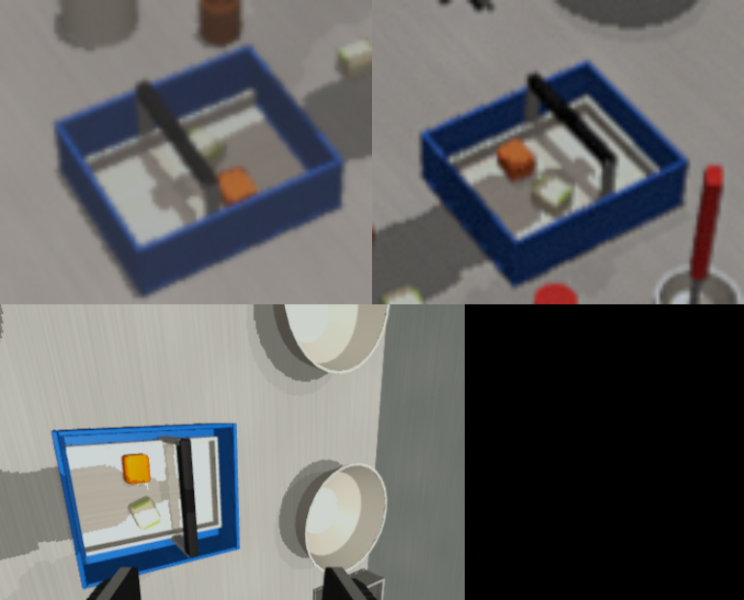

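```bash
python3 - <<'E'
from h import *
s=cam("scene");d=cam("side");c=cam("wrist")
A=tri(s,(272.9,205.1),d,(371,216.4));B=tri(s,(292.7,234.7),d,(348.2,193.1));print(A.round(3),B.round(3))
m=cv2.inRange(c["img"],(0,0,0),(50,50,50))
n,lab,st,ce=cv2.connectedComponentsWithStats(m)
for i in range(1,n):
    if 300<st[i,4]<6000 and 150<ce[i][0]<400:
        cn=max(cv2.findContours((lab==i).astype(np.uint8),0,2)[0],key=cv2.contourArea)
        e=cv2.approxPolyDP(cv2.convexHull(cn),4,True)[:,0]
        print(st[i],e.tolist(),[onz(c,p,.088)[:2].round(3).tolist() for p in e])
o=get_obs();R=o["tool_rot"]
M=(A+B)/2;M[2]=.080
print("delta tool to grasp (mm)",(R.T@(M-(o["eef_pos"]-hold_point_z*R[:,2]))*1000).round(),o["eef_pos"],o["q"].round(3))
E
```

```text
[ 0.639 -0.098  0.082] [0.646 0.025 0.078]
[ 260  129   22  112 1374] [[272, 129], [281, 226], [281, 239], [276, 240], [268, 228], [260, 133]] [[0.649, 0.029], [0.646, -0.08], [0.644, -0.096], [0.638, -0.096], [0.631, -0.079], [0.636, 0.026]]
delta tool to grasp (mm) [-13. -54. 195.] [ 0.60493816 -0.02233854  0.26086105] [-0.029  0.046 -0.47   0.549 -0.015  1.616]
```

```bash
python3 -m crank '[[-4,-18,10,0],[-4,-18,20,0],[-5,-18,20,0],[0,0,20,0],[0,0,20,0]]'; python3 -m crank '[[0,0,20,0],[0,0,20,0],[0,0,15,0],[0,0,5,0],[0,0,0,0]]'; python3 - <<'E'
from h import *
o=get_obs();R=o["tool_rot"]
M=np.array([.6425,-.036,.080])
print("delta tool to grasp (mm)",(R.T@(M-(o["eef_pos"]-hold_point_z*R[:,2]))*1000).round())
E
```

```text
time: 19.88
eef_pos: [0.6091, -0.0339, 0.1583]
tool_rot: [[0.074, 0.867, 0.493], [0.997, -0.069, -0.029], [0.009, 0.494, -0.869]]
contact_force: [1.1, -0.2, 0.3]
grip_width: 0.0851
time: 20.3
eef_pos: [0.6416, -0.0353, 0.0946]
tool_rot: [[0.074, 0.873, 0.483], [0.997, -0.069, -0.028], [0.009, 0.484, -0.875]]
contact_force: [-0.4, 0.1, 0.3]
grip_width: 0.0852
delta tool to grasp (mm) [-1. -6. 32.]
```

```bash
python3 -m crank '[[0,-3,11,0],[0,-3,11,0],[0,0,10,0],[0,0,0,0]]'; python3 -m crank '[[0,0,0,0],[0,0,0,0],[0,0,0,0],[0,0,0,0],[0,0,0,0]]' 0 20; python3 -m crank '[[0,0,0,0],[0,0,0,0]]'; python3 -m crank '[[0,2,-5,0],[0,4,-8,0],[0,6,-12,0],[0,6,-12,0],[0,0,0,0]]'; python3 -c "
from h import *
chunks()"
```

```text
time: 20.63
eef_pos: [0.6551, -0.0356, 0.0639]
tool_rot: [[0.073, 0.872, 0.484], [0.997, -0.068, -0.028], [0.009, 0.485, -0.874]]
contact_force: [-0.1, 0.2, -0.2]
grip_width: 0.0855
time: 21.05
eef_pos: [0.6567, -0.0355, 0.0669]
tool_rot: [[0.073, 0.87, 0.487], [0.997, -0.068, -0.028], [0.009, 0.488, -0.873]]
contact_force: [-2.5, 1.5, -2.9]
grip_width: 0.0257
time: 21.22
eef_pos: [0.6559, -0.0356, 0.067]
tool_rot: [[0.073, 0.871, 0.487], [0.997, -0.068, -0.028], [0.009, 0.487, -0.873]]
contact_force: [0.6, -1.0, -0.9]
grip_width: 0.0167
time: 21.63
eef_pos: [0.6444, -0.0355, 0.1026]
tool_rot: [[0.073, 0.88, 0.47], [0.997, -0.068, -0.028], [0.008, 0.47, -0.882]]
contact_force: [-0.6, -1.8, -2.5]
grip_width: 0.0147
scene or [351.6 216.6] 81 [0.432 0.011]
scene or [299.2 229. ] 69 [ 0.59  -0.031]
scene or [361.9 256.5] 95 [0.496 0.148]
scene iv [335.8 195. ] 34 [ 0.419 -0.09 ]
scene iv [376.7 244.4] 16 [0.435 0.137]
side or [287.8 203.4] 55 [0.498 0.15 ]
side or [342.8 208.7] 70 [0.633 0.029]
side or [293.7 237.8] 69 [0.435 0.012]
side iv [276.9 216.8] 16 [0.437 0.118]
side iv [352.2 219.2] 16 [ 0.63  -0.026]
side iv [309.5 259.4] 41 [ 0.429 -0.085]
```

```bash
python3 -m crank '[[0,12,-8,0],[0,12,-8,0],[0,12,-8,0],[0,12,-8,0],[0,0,0,0]]' 0 100; python3 -m crank '[[0,0,0,0],[0,0,0,0],[0,0,0,0]]'; python3 -c "
from h import *
s=cam('scene');d=cam('side')
a=s['img'][170:270,230:340];b=d['img'][160:260,300:410];cv2.imwrite('pics/v15.png',cv2.resize(np.hstack([a,b]),None,fx=3.6,fy=3.6))
chunks()"
```

```text
time: 22.15
eef_pos: [0.6584, -0.0366, 0.1374]
tool_rot: [[0.072, 0.895, 0.44], [0.997, -0.068, -0.024], [0.008, 0.441, -0.897]]
contact_force: [1.8, 0.3, -2.3]
grip_width: 0.0096
time: 22.4
eef_pos: [0.6562, -0.0362, 0.1335]
tool_rot: [[0.072, 0.897, 0.436], [0.997, -0.069, -0.024], [0.009, 0.436, -0.9]]
contact_force: [-0.5, -0.3, -3.4]
grip_width: 0.0095
scene or [351.6 216.5] 82 [0.431 0.011]
scene or [313.1 228.5] 50 [ 0.554 -0.011]
scene or [361.9 256.6] 95 [0.496 0.149]
scene iv [335.6 194.8] 34 [ 0.419 -0.091]
scene iv [376.7 244.4] 16 [0.435 0.137]
side or [287.8 203.4] 55 [0.498 0.15 ]
side or [329.7 220.5] 48 [0.567 0.01 ]
side or [293.7 237.7] 67 [0.435 0.013]
side iv [340.3 233.8] 24 [ 0.562 -0.055]
side iv [309.4 259.4] 45 [ 0.428 -0.085]
```

```bash
python3 -m crank '[[0,6,-12,0],[0,9,-18,0],[0,9,-18,0],[0,6,-12,0],[0,0,0,0]]'; python3 - <<'E'
from h import *
s=cam("scene");d=cam("side")
for n,c in(("scene",s),("side",d)):
    for lo,hi,k in(((3,150,100),(22,255,255),"or"),((22,25,90),(45,160,255),"iv")):
        for x in blobs(c["img"],lo,hi,12,200)[0]:
            P=onz(c,x[0],.016)
            if .52<P[0]<.73 and -.15<P[1]<.08: print(n,k,x[0],x[1],P.round(3))
o=get_obs();R=o["tool_rot"]
print(o["eef_pos"],"tool delta",(R.T@(np.array([.405,.338,.22])-(o["eef_pos"]-hold_point_z*R[:,2]))*1000).round())
E
```

```text
time: 23.02
eef_pos: [0.6543, -0.0367, 0.1996]
tool_rot: [[0.072, 0.9, 0.43], [0.997, -0.069, -0.023], [0.009, 0.431, -0.903]]
contact_force: [0.5, 0.2, -3.2]
grip_width: 0.0095
scene or [313.3 228.7] 50 [ 0.556 -0.007  0.016]
side or [329.6 220.3] 45 [0.565 0.008 0.016]
side iv [340.8 234. ] 38 [ 0.561 -0.059  0.016]
[ 0.65245368 -0.03661379  0.19645924] tool delta [ 356. -239. -117.]
```

```bash
python3 -m crank '[[15,-10,-5,0],[25,-17,-8,-1],[25,-17,-8,-1],[25,-17,-8,-1],[25,-17,-8,-1]]'; python3 -m crank '[[25,-17,-8,0],[25,-17,-8,0],[25,-17,-8,0],[25,-17,-8,0],[25,-17,-8,0]]'; python3 -m crank '[[25,-17,-8,0],[25,-17,-8,0],[15,-10,-5,0],[0,0,0,0]]'; python3 - <<'E'
from h import *
o=get_obs();R=o["tool_rot"]
print("tool delta",(R.T@(np.array([.405,.338,.15])-(o["eef_pos"]-hold_point_z*R[:,2]))*1000).round())
E
```

```text
time: 23.53
eef_pos: [0.5699, 0.0804, 0.1891]
tool_rot: [[0.018, 0.907, 0.42], [1.0, -0.006, -0.03], [-0.025, 0.42, -0.907]]
contact_force: [-0.1, 1.3, -3.4]
grip_width: 0.0097
time: 23.95
eef_pos: [0.4669, 0.21, 0.1776]
tool_rot: [[0.018, 0.913, 0.409], [0.999, -0.005, -0.032], [-0.027, 0.409, -0.912]]
contact_force: [-0.3, 1.5, -3.9]
grip_width: 0.0095
time: 24.28
eef_pos: [0.4096, 0.2814, 0.1706]
tool_rot: [[0.009, 0.917, 0.399], [1.0, 0.003, -0.029], [-0.027, 0.399, -0.916]]
contact_force: [0.8, 0.3, -2.8]
grip_width: 0.0095
tool delta [ 57. -12.  34.]
```

```bash
python3 -m crank '[[15,0,5,0],[20,-3,10,0],[20,-6,12,0],[4,-6,12,0],[0,0,0,0]]';  python3 - <<'E'
from h import *
o=get_obs();R=o["tool_rot"]
print("tool delta",(R.T@(np.array([.405,.338,.117])-(o["eef_pos"]-hold_point_z*R[:,2]))*1000).round())
E
```

```text
time: 24.7
eef_pos: [0.4088, 0.3399, 0.1205]
tool_rot: [[0.005, 0.919, 0.395], [1.0, 0.007, -0.03], [-0.03, 0.395, -0.918]]
contact_force: [-1.6, -1.5, -4.0]
grip_width: 0.0095
tool delta [-2. -5. 21.]
```

```bash
python3 -m crank '[[0,-2,7,0],[0,-2,7,0],[0,-2,6,0],[0,0,2,0],[0,0,0,0]]'; python3 -m crank '[[0,0,0,0],[0,0,0,0],[0,0,0,0],[0,0,0,0],[0,0,0,0]]' 1; python3 -m crank '[[0,0,-20,0],[0,0,-20,0],[0,0,-20,0],[0,0,-20,0],[0,0,-20,0]]'
```

```text
time: 25.12
eef_pos: [0.4176, 0.3376, 0.1007]
tool_rot: [[0.011, 0.915, 0.404], [1.0, 0.001, -0.029], [-0.027, 0.404, -0.914]]
contact_force: [-4.6, -0.7, 4.2]
grip_width: 0.0099
time: 25.53
eef_pos: [0.4215, 0.3368, 0.1039]
tool_rot: [[0.016, 0.911, 0.411], [1.0, -0.005, -0.027], [-0.023, 0.412, -0.911]]
contact_force: [0.5, 0.5, 0.0]
grip_width: 0.07
time: 25.95
eef_pos: [0.3782, 0.3362, 0.1935]
tool_rot: [[0.019, 0.913, 0.407], [0.999, -0.004, -0.036], [-0.031, 0.407, -0.913]]
contact_force: [0.7, 0.1, -0.4]
grip_width: 0.0852
```

```bash
python3 -m crank '[[-15,10,-10,0],[-30,10,-10,0],[-35,10,-10,0],[-35,10,0,0],[-35,10,0,0]]' 0; python3 -m crank '[[-35,10,0,0],[-35,10,0,0],[-35,10,0,0],[-35,5,0,0],[-35,5,0,0]]'; python3 -m crank '[[-20,0,0,0],[-10,0,0,0],[0,0,0,0]]'; python3 - <<'E'
from h import *
for n in("scene","side"):
    c=cam(n);g=c["img"].min(2);cv2.imwrite(f"pics/{n}16.png",c["img"])
    q=np.array([proj(c,(x,y,.02)) for x,y in((.29,.22),(.56,.22),(.56,.45),(.29,.45))],np.int32)
    k=np.zeros(g.shape,np.uint8);cv2.fillPoly(k,[q],255)
    # mat hull region only: tray bright
    for th in(110,130,150):
        m=((g>th)&(k>0)).astype(np.uint8)
        nn,lab,st,ce=cv2.connectedComponentsWithStats(m)
        for i in range(1,nn):
            if st[i,4]>300:
                cn=max(cv2.findContours((lab==i).astype(np.uint8),0,2)[0],key=cv2.contourArea)
                P=np.array([onz(c,p[0],.012)[:2] for p in cn],np.float32);print(n,th,st[i],[np.round(x,3) for x in cv2.minAreaRect(P)])
chunks()
a=cv2.imread("pics/scene16.png")[230:350,340:500];b=cv2.imread("pics/side16.png")[130:250,170:330]
cv2.imwrite("pics/v16.png",cv2.resize(np.hstack([a,b]),None,fx=2.5,fy=2.5))
o=get_obs();R=o["tool_rot"];print((R.T@(np.array([.49,-.035,.035])-o["eef_pos"])*1000).round())
E
```

```text
time: 26.37
eef_pos: [0.4113, 0.1927, 0.2529]
tool_rot: [[0.003, 0.91, 0.415], [1.0, 0.007, -0.022], [-0.023, 0.415, -0.91]]
contact_force: [0.5, -0.7, -0.4]
grip_width: 0.0257
time: 26.78
eef_pos: [0.4486, 0.0108, 0.2783]
tool_rot: [[-0.002, 0.905, 0.425], [1.0, 0.012, -0.021], [-0.024, 0.425, -0.905]]
contact_force: [0.3, 0.4, -0.3]
grip_width: 0.0001
time: 27.03
eef_pos: [0.4492, -0.028, 0.2812]
tool_rot: [[0.011, 0.903, 0.429], [1.0, 0.002, -0.029], [-0.027, 0.429, -0.903]]
contact_force: [0.2, 0.1, -0.4]
grip_width: -0.0002
scene 110 [ 359  240  139  113 2267] [array([0.419, 0.33 ]), array([0.274, 0.233]), np.float64(0.208)]
scene 110 [427 265  45  42 711] [array([0.368, 0.339]), array([0.087, 0.111]), np.float64(0.337)]
scene 110 [ 392  276   51   47 1151] [array([0.45 , 0.332]), array([0.122, 0.089]), np.float64(89.299)]
scene 130 [ 359  243  125  110 1307] [array([0.431, 0.33 ]), array([0.251, 0.233]), np.float64(0.172)]
scene 130 [427 265  42  41 658] [array([0.37 , 0.339]), array([0.074, 0.109]), np.float64(0.311)]
scene 130 [ 392  276   51   46 1018] [array([0.449, 0.332])
[... 371 characters left out ...]
] [array([0.372, 0.348]), array([0.238, 0.159]), np.float64(89.574)]
side 110 [211 172  40  29 622] [array([0.381, 0.334]), array([0.101, 0.107]), np.float64(89.173)]
side 130 [211 173  39  28 577] [array([0.38 , 0.333]), array([0.105, 0.097]), np.float64(0.618)]
side 150 [212 173  38  27 556] [array([0.38 , 0.334]), array([0.092, 0.103]), np.float64(89.109)]
scene or [351.5 216.3] 81 [0.431 0.01 ]
scene or [313.2 228.6] 48 [ 0.554 -0.011]
scene or [361.9 256.4] 90 [0.496 0.148]
scene iv [335.9 195.8] 32 [ 0.421 -0.087]
side or [287.9 203.3] 55 [0.498 0.15 ]
side or [329.6 220.2] 44 [0.568 0.011]
side or [293.8 237.6] 65 [0.435 0.013]
side iv [309.6 259.2] 37 [ 0.429 -0.085]
[ -4. -68. 240.]
```

```bash
python3 -m crank '[[0,-14,20,0],[-1,-14,30,0],[-1,-14,35,0],[-1,-14,35,0],[-1,-12,35,0]]'; python3 -m crank '[[0,0,35,0],[0,0,30,0],[0,0,18,0],[0,0,0,0]]'; python3 -m crank '[[0,10,4,0],[0,10,4,0],[0,12,5,0],[0,12,4,0],[0,12,4,0]]'
```

```text
time: 27.65
eef_pos: [0.4662, -0.0268, 0.1198]
tool_rot: [[-0.008, 0.891, 0.453], [1.0, 0.019, -0.02], [-0.027, 0.453, -0.891]]
contact_force: [1.4, 0.6, -0.1]
grip_width: -0.0002
time: 27.98
eef_pos: [0.4989, -0.0218, 0.035]
tool_rot: [[-0.02, 0.896, 0.443], [0.999, 0.029, -0.014], [-0.025, 0.442, -0.897]]
contact_force: [0.3, 0.5, 0.0]
grip_width: 0.0002
time: 28.4
eef_pos: [0.5222, -0.0156, 0.025]
tool_rot: [[-0.026, 0.925, 0.38], [0.999, 0.033, -0.011], [-0.023, 0.38, -0.925]]
contact_force: [-27.9, 0.2, 16.7]
grip_width: 0.0
```

```bash
python3 -m crank '[[0,12,4,0],[0,12,4,0],[0,12,4,0],[0,12,3,0],[0,12,3,0]]'; python3 -m crank '[[0,12,3,0],[0,12,2,0],[0,12,2,0],[0,12,2,0]]'
```

```text
time: 28.82
eef_pos: [0.5209, -0.0119, 0.0118]
tool_rot: [[-0.028, 0.96, 0.278], [0.999, 0.033, -0.013], [-0.022, 0.278, -0.96]]
contact_force: [-48.6, -3.8, 64.8]
grip_width: 0.0001
time: 29.15
eef_pos: [0.5175, -0.0124, 0.013]
tool_rot: [[-0.027, 0.979, 0.201], [0.999, 0.032, -0.023], [-0.029, 0.2, -0.979]]
contact_force: [-35.0, -2.4, 34.0]
grip_width: -0.0001
```

```bash
python3 -m crank '[[0,10,-6,0],[0,12,-2,0],[0,12,-1,0],[0,12,-1,0]]'; python3 -m crank '[[0,12,0,0],[0,12,0,0],[0,12,0,0]]'
```

```text
time: 29.48
eef_pos: [0.5186, -0.0114, 0.0231]
tool_rot: [[-0.028, 0.991, 0.128], [0.999, 0.032, -0.029], [-0.032, 0.128, -0.991]]
contact_force: [-17.2, -2.1, -0.1]
grip_width: -0.0001
time: 29.73
eef_pos: [0.5177, -0.0113, 0.0232]
tool_rot: [[-0.029, 0.998, 0.064], [0.999, 0.032, -0.034], [-0.036, 0.063, -0.997]]
contact_force: [-24.1, -2.1, 14.6]
grip_width: 0.0001
```

```bash
python3 -m crank '[[0,12,0,0],[0,12,0,0],[0,-10,-10,0],[0,-15,-30,0],[0,0,-30,0]]'; python3 -m crank '[[10,-20,-30,0],[10,-10,-30,0],[10,-10,-30,0],[0,0,-10,0],[0,0,0,0]]' 1; cat >> h.py <<'E'
def strays(save=None):
    c=cam("wrist")
    if save: cv2.imwrite(save,c["img"])
    o=get_obs();R=o["tool_rot"]; hsv=cv2.cvtColor(c["img"],cv2.COLOR_BGR2HSV)
    for k,lo,hi in(("or",(3,150,100),(24,255,255)),("iv",(20,28,100),(50,160,255)),("pu",(130,80,40),(165,255,255)),("white",(15,8,225),(60,40,255))):
        m=cv2.morphologyEx(cv2.inRange(hsv,np.array(lo),np.array(hi)),cv2.MORPH_CLOSE,np.ones((5,5)))
        for cn in cv2.findContours(m,0,2)[0]:
            if not 150<cv2.contourArea(cn)<6000: continue
            P=np.array([onz(c,p[0],.016)[:2] for p in cn],np.float32);(x,y),(w,h),a=cv2.minAreaRect(P)
            if max(w,h)>.07 or min(w,h)<.012: continue
            ya=np.degrees(np.arctan2(R[1,1],R[0,1]))
            t=[(ya-b+90)%180-90 for b in(a,a+90)]
            print(k,f"xy {x:.3f} {y:.3f} size {w*1e3:.0f}x{h*1e3:.0f} turn to put jaw along each: {t[0]:.0f}(side {w*1e3:.0f}) {t[1]:.0f}(side {h*1e3:.0f})")
    print(o["eef_pos"].round(3),R[:,2].round(3),o["time"])
def to(x,y,z):
    o=get_obs();R=o["tool_rot"];print("tool delta",(R.T@(np.array([x,y,z])-o["eef_pos"])*1000).round(),o["eef_pos"].round(3),R.round(3).tolist())
E
python3 -c "
from h import *
strays('pics/w17.png')"
```

```text
time: 30.15
eef_pos: [0.4835, -0.0086, 0.0936]
tool_rot: [[-0.032, 0.999, 0.005], [0.999, 0.033, -0.039], [-0.039, 0.004, -0.999]]
contact_force: [0.6, 0.3, -0.5]
grip_width: -0.0002
time: 30.57
eef_pos: [0.4484, 0.0277, 0.2151]
tool_rot: [[-0.033, 0.999, 0.038], [0.999, 0.035, -0.036], [-0.038, 0.036, -0.999]]
contact_force: [0.9, 0.5, -0.4]
grip_width: 0.0607
or xy 0.515 -0.210 size 40x28 turn to put jaw along each: -1(side 40) 89(side 28)
or xy 0.564 0.000 size 36x29 turn to put jaw along each: -79(side 36) 11(side 29)
or xy 0.435 0.014 size 33x30 turn to put jaw along each: -8(side 33) 82(side 30)
or xy 0.499 0.150 size 33x28 turn to put jaw along each: -75(side 33) 15(side 28)
iv xy 0.649 -0.306 size 17x69 turn to put jaw along each: -26(side 17) 64(side 69)
iv xy 0.427 -0.080 size 36x34 turn to put jaw along each: -82(side 36) 8(side 34)
pu xy 0.373 0.066 size 29x34 turn to put jaw along each: -78(side 29) 12(side 34)
[0.449 0.028 0.215] [ 0.038 -0.036 -0.999] 30.6167
```

```bash
python3 -m crank '[[-8,-2,10,-4],[-6,-2,25,-4],[0,-2,30,0],[0,-2,30,0],[0,-2,30,0]]' 1;  python3 -m crank '[[0,-1,30,0],[0,0,20,0],[0,0,5,0],[0,0,0,0]]'; python3 -c "
from h import *
to(.435,.014,.006)"
```

```text
time: 31.03
eef_pos: [0.4563, 0.0083, 0.096]
tool_rot: [[-0.18, 0.982, 0.066], [0.983, 0.182, -0.035], [-0.046, 0.058, -0.997]]
contact_force: [1.0, -0.1, -0.7]
grip_width: 0.0852
time: 31.37
eef_pos: [0.4535, 0.0051, 0.0324]
tool_rot: [[-0.179, 0.982, 0.055], [0.983, 0.181, -0.036], [-0.045, 0.047, -0.998]]
contact_force: [0.8, 0.7, -0.6]
grip_width: 0.0854
tool delta [ 13. -18.  25.] [0.454 0.005 0.032] [[-0.179, 0.982, 0.055], [0.983, 0.181, -0.036], [-0.045, 0.047, -0.998]]
```

```bash
python3 -m crank '[[6,-9,0,0],[6,-8,6,0],[1,0,10,0],[0,0,7,0],[0,0,2,0]]' 1;  python3 -m crank '[[0,0,0,0],[0,0,0,0],[0,0,0,0],[0,0,0,0],[0,0,0,0]]' 0 30;python3 -m crank '[[0,0,0,0],[0,0,-15,0],[0,0,-30,0],[0,0,-30,0],[0,0,-30,0]]'; python3 -c "
from h import *
to(.635,-.035,.11)"
```

```text
time: 31.78
eef_pos: [0.4375, 0.0153, 0.0098]
tool_rot: [[-0.178, 0.982, 0.062], [0.983, 0.18, -0.035], [-0.045, 0.054, -0.997]]
contact_force: [0.6, 0.6, 0.2]
grip_width: 0.0853
time: 32.2
eef_pos: [0.4399, 0.0157, 0.0127]
tool_rot: [[-0.178, 0.982, 0.067], [0.983, 0.18, -0.034], [-0.046, 0.06, -0.997]]
contact_force: [-0.6, -0.1, -1.1]
grip_width: 0.0311
time: 32.62
eef_pos: [0.4272, 0.0186, 0.1152]
tool_rot: [[-0.177, 0.983, 0.052], [0.983, 0.179, -0.035], [-0.044, 0.045, -0.998]]
contact_force: [0.2, 1.0, -0.1]
grip_width: 0.031
tool delta [-89. 194.  18.] [0.427 0.019 0.115] [[-0.177, 0.983, 0.052], [0.983, 0.179, -0.035], [-0.044, 0.045, -0.998]]
```

```bash
python3 -m crank '[[-10,20,1,0],[-15,30,2,0],[-15,35,3,0],[-15,35,3,0],[-15,35,3,0]]';python3 -m crank '[[-15,30,3,0],[-10,20,2,0],[0,0,0,0]]'; python3 -m crank '[[0,0,0,0],[0,0,0,0]]' 1; python3 -m crank '[[0,-30,-5,1],[0,-35,-5,4],[0,-35,-5,4],[0,-35,0,0],[0,-35,0,0]]'; python3 -m crank '[[0,0,0,0]]'; python3 -c "
from h import *
strays();to(.427,-.083,.05)"
```

```text
time: 33.03
eef_pos: [0.5924, -0.0224, 0.1221]
tool_rot: [[-0.181, 0.982, 0.057], [0.983, 0.183, -0.034], [-0.044, 0.05, -0.998]]
contact_force: [0.3, -0.3, -0.2]
grip_width: 0.0312
time: 33.28
eef_pos: [0.6572, -0.041, 0.1201]
tool_rot: [[-0.179, 0.982, 0.065], [0.983, 0.181, -0.035], [-0.046, 0.058, -0.997]]
contact_force: [0.6, -0.2, -0.6]
grip_width: 0.0314
time: 33.45
eef_pos: [0.6575, -0.0415, 0.1187]
tool_rot: [[-0.178, 0.982, 0.063], [0.983, 0.18, -0.035], [-0.045, 0.056, -0.997]]
contact_force: [-1.2, 0.0, -0.2]
grip_width: 0.0544
time: 33.87
eef_pos: [0.4834, -0.0551, 0.1215]
tool_rot: [[-0.017, 0.998, 0.065], [0.999, 0.019, -0.034], [-0.035, 0.065, -0.997]]
contact_force: [0.2, 0.4, 0.0]
grip_width: 0.0853
time: 33.95
eef_pos: [0.4702, -0.0541, 0.1189]
tool_rot: [[-0.017, 0.999, 0.051], [0.999, 0.019, -0.033], [-0.034, 0.05, -0.998]]
contact_force: [-2.4, 0.3, -1.0]
grip_width: 0.0854
or xy 0.517 -0.207 size 24x44 turn to put jaw along each: -78(side 24) 12(side 44)
or xy 0.661 -0.047 size 46x31 turn to put jaw along each: -1(side 46) 89(side 31)
or xy 0.565 0.001 size 33x30 turn to put jaw along each: -80(side 33) 10(side 30)
iv xy 0.427 -0.081 size 34x34 turn to put jaw along each: -83(side 34) 7(side 34)
iv xy 0.561 -0.065 size 37x25 turn to put jaw along each: -87(side 37) 3(side 25)
pu xy 0.374 0.066 size 28x38 turn to put jaw along each: -79(side 28) 11(side 38)
[ 0.474 -0.054  0.12 ] [ 0.057 -0.033 -0.998] 34.0
tool delta [-26. -52.  68.] [ 0.474 -0.054  0.12 ] [[-0.017, 0.998, 0.057], [0.999, 0.019, -0.033], [-0.034, 0.056, -0.998]]
```

B is in the tub. Next A (0.427,-0.082).

```bash
python3 -m crank '[[-10,-20,0,4],[-10,-20,10,3],[-6,-12,20,0],[0,0,20,0],[0,0,18,0]]' 1;  python3 -m crank '[[0,0,0,0],[0,0,0,0]]'; python3 -c "
from h import *
to(.427,-.082,.006)"
```

```text
time: 34.42
eef_pos: [0.4272, -0.0803, 0.0544]
tool_rot: [[0.108, 0.991, 0.074], [0.994, -0.105, -0.035], [-0.027, 0.077, -0.997]]
contact_force: [0.5, 0.9, -0.1]
grip_width: 0.0852
time: 34.58
eef_pos: [0.4243, -0.0795, 0.0524]
tool_rot: [[0.107, 0.992, 0.069], [0.994, -0.105, -0.034], [-0.026, 0.072, -0.997]]
contact_force: [0.0, 0.5, -0.3]
grip_width: 0.0853
tool delta [-1. -0. 47.] [ 0.424 -0.08   0.052] [[0.107, 0.992, 0.069], [0.994, -0.105, -0.034], [-0.026, 0.072, -0.997]]
```

```bash
python3 -m crank '[[-1,0,18,0],[0,0,18,0],[0,0,10,0],[0,0,2,0],[0,0,0,0]]' 1;  python3 -m crank '[[0,0,0,0],[0,0,0,0],[0,0,0,0],[0,0,0,0],[0,0,0,0]]' 0 30;python3 -m crank '[[0,0,0,0],[0,0,-15,0],[0,0,-30,0],[0,0,-30,0],[0,0,-30,0]]'; python3 -c "
from h import *
to(.64,-.0,.12)"
```

```text
time: 35.0
eef_pos: [0.4345, -0.082, 0.0089]
tool_rot: [[0.105, 0.991, 0.08], [0.994, -0.102, -0.035], [-0.027, 0.084, -0.996]]
contact_force: [-0.8, -0.5, 1.1]
grip_width: 0.0854
time: 35.42
eef_pos: [0.4382, -0.0822, 0.0131]
tool_rot: [[0.104, 0.991, 0.087], [0.994, -0.101, -0.036], [-0.027, 0.091, -0.996]]
contact_force: [-0.4, 0.2, 0.1]
grip_width: 0.0312
time: 35.83
eef_pos: [0.423, -0.0774, 0.1156]
tool_rot: [[0.104, 0.992, 0.073], [0.994, -0.102, -0.034], [-0.026, 0.076, -0.997]]
contact_force: [0.9, 0.5, 0.1]
grip_width: 0.0313
tool delta [ 99. 208.   9.] [ 0.423 -0.077  0.116] [[0.104, 0.992, 0.073], [0.994, -0.102, -0.034], [-0.026, 0.076, -0.997]]
```

```bash
python3 -m crank '[[10,20,0,0],[18,35,1,0],[18,35,2,0],[18,35,2,0],[18,35,2,0]]';python3 -m crank '[[12,30,2,0],[0,10,0,0],[0,0,0,0]]'; python3 -m crank '[[0,0,0,0],[0,0,0,0]]' 1; python3 -m crank '[[10,-20,-5,0],[16,-35,-5,0],[18,-35,-5,0],[18,-35,-5,0],[18,-35,-5,0]]'; python3 -m crank '[[10,-20,0,0],[0,0,0,0]]'; python3 -c "
from h import *
strays('pics/w18.png');to(.436,.127,.05)"
```

```text
time: 36.25
eef_pos: [0.59, -0.0133, 0.1272]
tool_rot: [[0.112, 0.991, 0.077], [0.993, -0.109, -0.037], [-0.029, 0.081, -0.996]]
contact_force: [0.6, -0.2, -0.6]
grip_width: 0.031
time: 36.5
eef_pos: [0.6416, -0.0015, 0.1279]
tool_rot: [[0.107, 0.991, 0.085], [0.994, -0.105, -0.036], [-0.026, 0.088, -0.996]]
contact_force: [0.0, 0.2, -0.3]
grip_width: 0.0312
time: 36.67
eef_pos: [0.6407, -0.0014, 0.1268]
tool_rot: [[0.107, 0.991, 0.083], [0.994, -0.104, -0.036], [-0.027, 0.086, -0.996]]
contact_force: [-0.7, 0.2, -0.6]
grip_width: 0.0541
time: 37.08
eef_pos: [0.4833, 0.0918, 0.1341]
tool_rot: [[0.12, 0.989, 0.083], [0.992, -0.117, -0.039], [-0.028, 0.087, -0.996]]
contact_force: [-0.1, 1.1, -0.1]
grip_width: 0.0856
time: 37.25
eef_pos: [0.452, 0.1045, 0.1313]
tool_rot: [[0.117, 0.99, 0.074], [0.993, -0.114, -0.038], [-0.03, 0.078, -0.996]]
contact_force: [-1.0, -0.3, 0.6]
grip_width: 0.0852
or xy 0.662 -0.045 size 39x45 turn to put jaw along each: -21(side 39) 69(side 45)
or xy 0.498 0.150 size 32x30 turn to put jaw along each: -83(side 32) 7(side 30)
iv xy 0.642 -0.009 size 35x42 turn to put jaw along each: 86(side 35) -4(side 42)
iv xy 0.438 0.129 size 30x33 turn to put jaw along each: -89(side 30) 1(side 33)
pu xy 0.373 0.068 size 34x34 turn to put jaw along each: -86(side 34) 4(side 34)
[0.453 0.104 0.132] [ 0.076 -0.039 -0.996] 37.3
tool delta [ 23. -26.  79.] [0.453 0.104 0.132] [[0.117, 0.99, 0.076], [0.993, -0.115, -0.039], [-0.03, 0.08, -0.996]]
```

```bash
python3 -m crank '[[15,12,5,4],[18,15,15,3],[16,12,20,0],[0,0,20,0],[0,0,15,0]]' 1;  python3 -m crank '[[0,0,0,0],[0,0,0,0]]'; python3 -c "
from h import *
to(.498,.150,.006)"
```

```text
time: 37.72
eef_pos: [0.5119, 0.1404, 0.0626]
tool_rot: [[0.248, 0.965, 0.09], [0.969, -0.245, -0.038], [-0.014, 0.096, -0.995]]
contact_force: [-0.7, -0.6, 0.2]
grip_width: 0.0855
time: 37.88
eef_pos: [0.5112, 0.1381, 0.0598]
tool_rot: [[0.25, 0.964, 0.086], [0.968, -0.248, -0.04], [-0.017, 0.093, -0.996]]
contact_force: [0.7, -0.0, 0.3]
grip_width: 0.0852
tool delta [  9. -21.  52.] [0.511 0.138 0.06 ] [[0.25, 0.964, 0.086], [0.968, -0.248, -0.04], [-0.017, 0.093, -0.996]]
```

```bash
python3 -m crank '[[5,-10,5,0],[4,-10,15,0],[0,-2,18,0],[0,0,12,0],[0,0,2,0]]' 1;  python3 -m crank '[[0,0,0,0],[0,0,0,0],[0,0,0,0],[0,0,0,0],[0,0,0,0]]' 0 30;python3 -m crank '[[0,0,0,0],[0,0,-15,0],[0,0,-30,0],[0,0,-30,0],[0,0,-30,0]]'; python3 -c "
from h import *
to(.62,-.085,.12)"
```

```text
time: 38.3
eef_pos: [0.4981, 0.1508, 0.009]
tool_rot: [[0.255, 0.962, 0.094], [0.967, -0.252, -0.037], [-0.012, 0.1, -0.995]]
contact_force: [0.0, -0.5, -0.8]
grip_width: 0.0855
time: 38.72
eef_pos: [0.4987, 0.1515, 0.0125]
tool_rot: [[0.255, 0.962, 0.097], [0.967, -0.253, -0.035], [-0.009, 0.103, -0.995]]
contact_force: [0.8, 1.5, 0.0]
grip_width: 0.0268
time: 39.13
eef_pos: [0.4838, 0.1532, 0.1151]
tool_rot: [[0.256, 0.963, 0.085], [0.966, -0.254, -0.039], [-0.016, 0.093, -0.996]]
contact_force: [0.9, 1.1, 0.4]
grip_width: 0.0272
tool delta [-195.  192.   16.] [0.484 0.153 0.115] [[0.256, 0.963, 0.085], [0.966, -0.254, -0.039], [-0.016, 0.093, -0.996]]
```

```bash
python3 -m crank '[[-20,20,1,0],[-30,30,2,0],[-30,30,2,0],[-30,30,2,0],[-30,30,2,0]]';python3 -m crank '[[-30,30,2,0],[-20,20,2,0],[0,0,0,0]]'; python3 -m crank '[[0,0,0,0],[0,0,0,0]]' 1; python3 -m crank '[[20,-20,-2,0],[30,-30,-2,-4],[30,-30,-2,-4],[30,-30,-2,0],[30,-30,-2,0]]'; python3 -m crank '[[20,-25,0,0],[0,0,0,0]]'; python3 -c "
from h import *
strays();to(.438,.129,.05)"
```

```text
time: 39.55
eef_pos: [0.588, -0.0108, 0.1323]
tool_rot: [[0.24, 0.965, 0.101], [0.971, -0.238, -0.03], [-0.005, 0.106, -0.994]]
contact_force: [1.1, 0.1, -0.0]
grip_width: 0.0272
time: 39.8
eef_pos: [0.6296, -0.0794, 0.1358]
tool_rot: [[0.248, 0.963, 0.109], [0.969, -0.245, -0.035], [-0.007, 0.114, -0.993]]
contact_force: [0.7, 0.4, -0.1]
grip_width: 0.0274
time: 39.97
eef_pos: [0.6301, -0.0813, 0.1357]
tool_rot: [[0.251, 0.962, 0.109], [0.968, -0.249, -0.035], [-0.006, 0.114, -0.993]]
contact_force: [1.2, 0.7, 0.4]
grip_width: 0.0504
time: 40.38
eef_pos: [0.5201, 0.08, 0.1276]
tool_rot: [[0.114, 0.987, 0.115], [0.993, -0.11, -0.035], [-0.022, 0.118, -0.993]]
contact_force: [0.4, 1.6, -0.3]
grip_width: 0.0856
time: 40.55
eef_pos: [0.4878, 0.1094, 0.1231]
tool_rot: [[0.103, 0.989, 0.108], [0.994, -0.1, -0.032], [-0.021, 0.111, -0.994]]
contact_force: [-1.2, 0.4, 0.3]
grip_width: 0.0854
or xy 0.564 -0.007 size 37x29 turn to put jaw along each: 86(side 37) -4(side 29)
iv xy 0.560 -0.061 size 40x25 turn to put jaw along each: 86(side 40) -4(side 25)
iv xy 0.647 -0.004 size 23x46 turn to put jaw along each: -54(side 23) 36(side 46)
iv xy 0.438 0.129 size 31x34 turn to put jaw along each: -88(side 31) 2(side 34)
pu xy 0.374 0.068 size 35x37 turn to put jaw along each: -84(side 35) 6(side 37)
[0.49  0.108 0.124] [ 0.111 -0.033 -0.993] 40.6
tool delta [ 17. -62.  67.] [0.49  0.108 0.124] [[0.104, 0.988, 0.111], [0.994, -0.101, -0.033], [-0.021, 0.114, -0.993]]
```

```bash
python3 -m crank '[[7,-22,0,2],[7,-22,10,0],[3,-15,20,0],[0,-3,20,0],[0,0,15,0]]' 1;  python3 -m crank '[[0,0,0,0],[0,0,0,0]]'; python3 -c "
from h import *
to(.438,.129,.006)"
```

```text
time: 41.02
eef_pos: [0.4418, 0.1355, 0.0556]
tool_rot: [[0.134, 0.983, 0.127], [0.991, -0.131, -0.029], [-0.011, 0.13, -0.991]]
contact_force: [-0.2, -0.2, -0.1]
grip_width: 0.0853
time: 41.18
eef_pos: [0.4397, 0.1348, 0.0535]
tool_rot: [[0.133, 0.983, 0.123], [0.991, -0.13, -0.031], [-0.014, 0.126, -0.992]]
contact_force: [0.3, -0.0, 1.2]
grip_width: 0.0852
tool delta [-5. -7. 47.] [0.44  0.135 0.054] [[0.133, 0.983, 0.123], [0.991, -0.13, -0.031], [-0.014, 0.126, -0.992]]
```

```bash
python3 -m crank '[[-3,-5,10,0],[-2,-3,18,0],[0,0,14,0],[0,0,5,0],[0,0,0,0]]' 1;  python3 -m crank '[[0,0,0,0],[0,0,0,0],[0,0,0,0],[0,0,0,0],[0,0,0,0]]' 0 30;python3 -m crank '[[0,0,0,0],[0,0,-15,0],[0,0,-30,0],[0,0,-30,0],[0,0,-30,0]]'; python3 -c "
from h import *
to(.612,-.035,.12)"
```

```text
time: 41.6
eef_pos: [0.4443, 0.1305, 0.0102]
tool_rot: [[0.134, 0.982, 0.135], [0.991, -0.132, -0.028], [-0.009, 0.137, -0.991]]
contact_force: [-0.5, -1.5, -0.3]
grip_width: 0.0857
time: 42.02
eef_pos: [0.4481, 0.1314, 0.0142]
tool_rot: [[0.135, 0.981, 0.141], [0.991, -0.132, -0.026], [-0.007, 0.143, -0.99]]
contact_force: [-0.5, 0.1, -0.8]
grip_width: 0.031
time: 42.43
eef_pos: [0.4278, 0.1323, 0.1161]
tool_rot: [[0.135, 0.983, 0.128], [0.991, -0.132, -0.03], [-0.013, 0.131, -0.991]]
contact_force: [1.3, -0.3, -0.4]
grip_width: 0.0311
tool delta [-141.  204.   25.] [0.428 0.132 0.116] [[0.135, 0.983, 0.128], [0.991, -0.132, -0.03], [-0.013, 0.131, -0.991]]
```

```bash
python3 -m crank '[[-14,20,2,0],[-22,32,2,0],[-22,32,3,0],[-22,32,3,0],[-22,32,3,0]]';python3 -m crank '[[-20,32,3,0],[-14,20,2,0],[0,0,0,0]]'; python3 -m crank '[[0,0,0,0],[0,0,0,0]]' 1; python3 -c "
from h import *
to(.47,-.03,.13)"
```

```text
time: 42.85
eef_pos: [0.5632, 0.0142, 0.133]
tool_rot: [[0.121, 0.983, 0.137], [0.993, -0.118, -0.023], [-0.006, 0.138, -0.99]]
contact_force: [0.2, 1.3, -0.5]
grip_width: 0.0312
time: 43.1
eef_pos: [0.6195, -0.0335, 0.1369]
tool_rot: [[0.126, 0.981, 0.144], [0.992, -0.124, -0.026], [-0.007, 0.146, -0.989]]
contact_force: [0.9, -0.1, 0.6]
grip_width: 0.0309
time: 43.27
eef_pos: [0.6199, -0.0348, 0.1363]
tool_rot: [[0.129, 0.981, 0.143], [0.992, -0.126, -0.026], [-0.007, 0.145, -0.989]]
contact_force: [0.6, 0.3, -0.0]
grip_width: 0.0544
tool delta [ -15. -149.  -15.] [ 0.62  -0.035  0.136] [[0.129, 0.981, 0.143], [0.992, -0.126, -0.026], [-0.007, 0.145, -0.989]]
```

```bash
python3 -m crank '[[0,-20,-3,0],[-3,-35,-5,0],[-3,-35,-5,-3],[-3,-35,0,-3],[0,-30,0,0]]'; python3 -m crank '[[0,-5,15,0],[0,-5,25,0],[0,-4,30,0],[0,0,25,0],[0,0,10,0]]' 0; python3 -m crank '[[0,0,0,0]]' 0; python3 -c "
from h import *
to(.515,-.03,.03);chunks()"
```

```text
time: 43.68
eef_pos: [0.4619, -0.0248, 0.1256]
tool_rot: [[0.014, 0.989, 0.148], [1.0, -0.011, -0.024], [-0.022, 0.148, -0.989]]
contact_force: [0.1, -1.1, 0.8]
grip_width: 0.0854
time: 44.1
eef_pos: [0.4468, -0.0216, 0.0186]
tool_rot: [[0.005, 0.989, 0.145], [1.0, -0.002, -0.021], [-0.021, 0.145, -0.989]]
contact_force: [-0.6, 1.2, 0.9]
grip_width: 0.0258
time: 44.18
eef_pos: [0.4433, -0.0206, 0.0166]
tool_rot: [[0.003, 0.99, 0.14], [1.0, -0.0, -0.021], [-0.02, 0.14, -0.99]]
contact_force: [-0.8, 0.4, 0.0]
grip_width: 0.0123
tool delta [-9. 73. -3.] [ 0.443 -0.021  0.017] [[0.003, 0.99, 0.14], [1.0, -0.0, -0.021], [-0.02, 0.14, -0.99]]
scene or [277.3 227.4] 171 [ 0.64  -0.071]
scene or [313.3 228.6] 49 [ 0.554 -0.01 ]
scene iv [303.4 215.5] 17 [ 0.551 -0.07 ]
scene iv [290.6 230.1] 16 [ 0.613 -0.041]
scene iv [288.1 241.6] 23 [ 0.641 -0.008]
side or [363.7 218.5] 60 [ 0.662 -0.044]
side or [329.7 220.3] 45 [0.568 0.011]
side or [361.7 227.6] 41 [ 0.633 -0.071]
side iv [351.4 213.8] 26 [ 0.642 -0.005]
```

```bash
python3 -m crank '[[0,25,-4,0],[0,25,-2,0],[0,18,0,0],[0,10,0,0],[0,12,0,0]]'; python3 -m crank '[[0,12,0,0],[0,12,0,0],[0,12,0,0],[0,12,0,0]]'
```

```text
time: 44.7
eef_pos: [0.5186, -0.0188, 0.0385]
tool_rot: [[0.0, 0.993, 0.118], [1.0, 0.002, -0.022], [-0.022, 0.118, -0.993]]
contact_force: [-43.1, -2.1, 24.1]
grip_width: 0.0001
time: 45.03
eef_pos: [0.5169, -0.0181, 0.0374]
tool_rot: [[-0.002, 0.999, 0.033], [1.0, 0.002, -0.024], [-0.024, 0.033, -0.999]]
contact_force: [-21.5, 0.7, 12.0]
grip_width: -0.0
```

```bash
python3 -m crank '[[0,12,0,0],[0,-10,-10,0],[0,-12,-25,0],[0,0,-35,0],[0,0,-35,0]]'; python3 -m crank '[[0,0,-35,0],[0,0,-35,0],[0,0,-35,0],[0,0,-20,0],[0,0,0,0]]' 1; python3 - <<'E'
from h import *
np.set_printoptions(precision=3,suppress=True)
r={}
for n in("scene","side"):
    c=cam(n);cv2.imwrite(f"pics/{n}20.png",c["img"]);hsv=cv2.cvtColor(c["img"],cv2.COLOR_BGR2HSV)
    m=(cv2.inRange(hsv,np.array((0,150,50)),np.array((6,255,255)))|cv2.inRange(hsv,np.array((172,150,50)),np.array((180,255,255))))
    nn,lab,st,ce=cv2.connectedComponentsWithStats(m)
    for i in range(1,nn):
        h=st[i,3]
        if st[i,4]>60 and h>2*st[i,2]:
            ys,xs=np.where(lab==i);f=np.polyfit(ys,xs,1);t,b=ys.min(),ys.max()
            r[n]=(c,(np.polyval(f,t+1),t+1),(np.polyval(f,b),b));print(n,st[i],r[n][1:])
a,b=r["scene"],r["side"]
T=tri(a[0],a[1],b[0],b[1]);B=tri(a[0],a[2],b[0],b[2]);print("top",T,"bot",B)
to(.6,-.2,.33)
E
```

```text
time: 45.45
eef_pos: [0.4816, -0.014, 0.1414]
tool_rot: [[-0.004, 1.0, -0.011], [1.0, 0.004, -0.025], [-0.025, -0.011, -1.0]]
contact_force: [0.7, -1.1, -0.4]
grip_width: 0.0002
time: 45.87
eef_pos: [0.4832, -0.0089, 0.288]
tool_rot: [[-0.007, 1.0, 0.011], [1.0, 0.007, -0.025], [-0.025, 0.011, -1.0]]
contact_force: [0.9, 1.0, 0.1]
grip_width: 0.0606
scene [253 124   6  33 106] ((np.float64(254.30919159983227), np.int64(125)), (np.float64(257.1416216018261), np.int64(156)))
side [394 219   9  34 144] ((np.float64(400.74482998476515), np.int64(220)), (np.float64(395.8589416029815), np.int64(252)))
top [ 0.593 -0.264  0.24 ] bot [ 0.59  -0.269  0.12 ]
tool delta [-193.  117.  -40.] [ 0.482 -0.009  0.284] [[-0.007, 1.0, 0.007], [1.0, 0.007, -0.025], [-0.025, 0.006, -1.0]]
```

```bash
python3 -m crank '[[-25,15,-10,0],[-35,20,-10,0],[-35,20,-10,0],[-35,20,-10,0],[-35,20,0,0]]'; python3 -m crank '[[-30,15,0,0],[0,0,0,0],[0,0,0,0]]'; python3 - <<'E'
from h import *
c=cam("wrist");hsv=cv2.cvtColor(c["img"],cv2.COLOR_BGR2HSV);cv2.imwrite("pics/w21.png",c["img"])
m=(cv2.inRange(hsv,np.array((0,150,50)),np.array((6,255,255)))|cv2.inRange(hsv,np.array((172,150,50)),np.array((180,255,255))))
nn,lab,st,ce=cv2.connectedComponentsWithStats(m)
for i in range(1,nn):
    if st[i,4]>60:
        cn=max(cv2.findContours((lab==i).astype(np.uint8),0,2)[0],key=cv2.contourArea)
        e=cv2.approxPolyDP(cv2.convexHull(cn),2,True)[:,0]
        print(st[i],ce[i].round(),e.tolist(),[onz(c,p,.24)[:2].round(3).tolist() for p in e])
print(proj(c,(.592,-.266,.24)))
to(.592,-.266,.33)
E
```

```text
time: 46.38
eef_pos: [0.5718, -0.169, 0.3237]
tool_rot: [[-0.021, 1.0, -0.008], [1.0, 0.021, -0.019], [-0.019, -0.008, -1.0]]
contact_force: [0.5, -0.0, 0.6]
grip_width: 0.0852
time: 46.63
eef_pos: [0.5893, -0.2068, 0.3168]
tool_rot: [[-0.014, 1.0, -0.015], [1.0, 0.014, -0.019], [-0.018, -0.016, -1.0]]
contact_force: [0.2, -0.3, 0.3]
grip_width: 0.0854
[248 136  29  28 628] [262. 149.] [[266, 136], [274, 142], [276, 150], [269, 161], [260, 163], [251, 158], [248, 145], [253, 138]] [[0.548, -0.154], [0.554, -0.159], [0.555, -0.165], [0.55, -0.173], [0.543, -0.174], [0.537, -0.171], [0.535, -0.161], [0.539, -0.156]]
[ 314  212   24   67 1222] [325. 247.] [[327, 212], [333, 217], [337, 266], [322, 278], [314, 272], [316, 222]] [[0.594, -0.213], [0.599, -0.217], [0.604, -0.261], [0.591, -0.273], [0.584, -0.267], [0.586, -0.221]]
[323.09085396 271.25075109]
tool delta [-60.   2. -13.] [ 0.589 -0.207  0.316] [[-0.015, 1.0, -0.016], [1.0, 0.015, -0.019], [-0.019, -0.017, -1.0]]
```

```bash
python3 -m crank '[[0,0,0,6],[0,0,0,7],[0,0,0,7],[0,0,0,7],[0,0,0,7]]'; python3 -m crank '[[0,0,0,7],[0,0,0,3],[0,0,0,0]]'; python3 -c "
from h import *
to(.594,-.264,.30)"
```

```text
time: 47.1
eef_pos: [0.5835, -0.1999, 0.3114]
tool_rot: [[0.559, 0.829, -0.028], [0.829, -0.559, -0.014], [-0.027, -0.015, -1.0]]
contact_force: [0.1, -0.2, 0.3]
grip_width: 0.0853
time: 47.35
eef_pos: [0.5799, -0.1945, 0.3098]
tool_rot: [[0.698, 0.715, -0.034], [0.715, -0.699, -0.012], [-0.032, -0.016, -0.999]]
contact_force: [0.2, 0.6, 0.3]
grip_width: 0.0853
tool delta [-40.  59.  10.] [ 0.58  -0.194  0.31 ] [[0.698, 0.715, -0.034], [0.715, -0.699, -0.012], [-0.032, -0.016, -0.999]]
```

```bash
python3 -m crank '[[-10,15,0,0],[-15,22,0,0],[-15,22,0,0],[0,0,0,0],[0,0,0,0]]'; python3 - <<'E'
from h import *
c=cam("wrist");hsv=cv2.cvtColor(c["img"],cv2.COLOR_BGR2HSV);cv2.imwrite("pics/w22.png",c["img"])
m=(cv2.inRange(hsv,np.array((0,150,50)),np.array((6,255,255)))|cv2.inRange(hsv,np.array((172,150,50)),np.array((180,255,255))))
nn,lab,st,ce=cv2.connectedComponentsWithStats(m)
for i in range(1,nn):
    if st[i,4]>60:
        cn=max(cv2.findContours((lab==i).astype(np.uint8),0,2)[0],key=cv2.contourArea)
        e=cv2.approxPolyDP(cv2.convexHull(cn),2,True)[:,0]
        print(st[i],ce[i].round(),e.tolist(),[onz(c,p,.24)[:2].round(3).tolist() for p in e])
to(.594,-.264,.192)
E
```

```text
time: 47.77
eef_pos: [0.5915, -0.2581, 0.3091]
tool_rot: [[0.685, 0.727, -0.039], [0.728, -0.686, -0.008], [-0.033, -0.023, -0.999]]
contact_force: [-0.0, 0.3, 0.0]
grip_width: 0.0854
[228 152  30  28 644] [243. 166.] [[246, 152], [255, 158], [257, 168], [251, 177], [239, 179], [231, 173], [228, 163], [235, 154]] [[0.581, -0.191], [0.582, -0.199], [0.578, -0.205], [0.57, -0.206], [0.562, -0.201], [0.561, -0.194], [0.565, -0.188], [0.574, -0.187]]
[320 166  18  55 844] [328. 195.] [[331, 166], [335, 181], [337, 218], [322, 220], [322, 168]] [[0.618, -0.24], [0.613, -0.25], [0.594, -0.273], [0.585, -0.267], [0.612, -0.237]]
[438 251  33  31 612] [456. 264.] [[445, 252], [456, 251], [468, 261], [470, 268], [464, 278], [457, 281], [438, 260]] [[0.637, -0.352], [0.644, -0.357], [0.646, -0.371], [0.643, -0.378], [0.634, -0.382], [0.628, -0.381], [0.629, -0.354]]
tool delta [  1.   9. 117.] [ 0.591 -0.258  0.309] [[0.685, 0.727, -0.04], [0.728, -0.686, -0.009], [-0.033, -0.023, -0.999]]
```

```bash
python3 -m crank '[[1,3,15,0],[1,3,22,0],[0,2,22,0],[0,0,22,0],[0,0,0,0]]'; python3 -c "
from h import *
to(.595,-.263,.192)"
```

```text
time: 48.23
eef_pos: [0.5945, -0.2565, 0.2271]
tool_rot: [[0.678, 0.734, -0.037], [0.734, -0.679, -0.008], [-0.031, -0.022, -0.999]]
contact_force: [-1.6, 0.2, -1.0]
grip_width: 0.0851
tool delta [-3.  6. 35.] [ 0.595 -0.256  0.227] [[0.678, 0.734, -0.037], [0.734, -0.679, -0.008], [-0.031, -0.022, -0.999]]
```

```bash
python3 -m crank '[[-2,3,12,0],[-1,3,14,0],[0,0,9,0],[0,0,0,0]]'; python3 -m crank '[[0,0,0,0],[0,0,0,0],[0,0,0,0],[0,0,0,0],[0,0,0,0]]' 0 80; python3 -m crank '[[0,0,0,0],[0,0,-10,0],[0,0,-20,0],[0,0,-20,0],[0,0,-20,0]]';python3 -m crank '[[0,0,-20,0],[0,0,-20,0],[0,0,-20,0],[0,0,-15,0],[0,0,0,0]]'; python3 -c "
from h import *
to(.431,-.297,.34)"
```

```text
time: 48.57
eef_pos: [0.5947, -0.2583, 0.1939]
tool_rot: [[0.673, 0.739, -0.037], [0.739, -0.674, -0.007], [-0.031, -0.023, -0.999]]
contact_force: [-0.6, 0.1, -1.2]
grip_width: 0.0854
time: 48.98
eef_pos: [0.5963, -0.2572, 0.1988]
tool_rot: [[0.671, 0.74, -0.032], [0.741, -0.672, -0.009], [-0.028, -0.018, -0.999]]
contact_force: [-0.6, 0.1, -0.1]
grip_width: 0.0258
time: 49.4
eef_pos: [0.5956, -0.2555, 0.2677]
tool_rot: [[0.671, 0.74, -0.042], [0.74, -0.672, -0.005], [-0.032, -0.027, -0.999]]
contact_force: [-0.4, -1.2, -1.5]
grip_width: 0.0126
time: 49.82
eef_pos: [0.599, -0.2554, 0.3537]
tool_rot: [[0.672, 0.74, -0.035], [0.74, -0.673, -0.008], [-0.029, -0.02, -0.999]]
contact_force: [0.6, -0.6, -0.5]
grip_width: 0.0131
tool delta [-143.  -96.   20.] [ 0.599 -0.255  0.354] [[0.672, 0.74, -0.035], [0.74, -0.673, -0.008], [-0.029, -0.02, -0.999]]
```

```bash
python3 - <<'E'
from h import *
s=cam("scene");d=cam("side")
o=[]
for c,(x,y,w,h) in((s,(220,60,120,150)),(d,(310,160,120,150))):
    im=c["img"].copy();big=cv2.resize(im[y:y+h,x:x+w],None,fx=3.3,fy=3.3,interpolation=cv2.INTER_CUBIC)
    for t in np.linspace(0,2*np.pi,24):
        p=(proj(c,(.431+.046*np.cos(t),-.297+.046*np.sin(t),.13))-[x,y])*3.3;cv2.circle(big,tuple(int(v) for v in p),1,(0,255,0),-1)
    o.append(big)
cv2.imwrite("pics/v23.png",np.hstack(o))
E
```

```text
(no output)
```

View pics/v23.png

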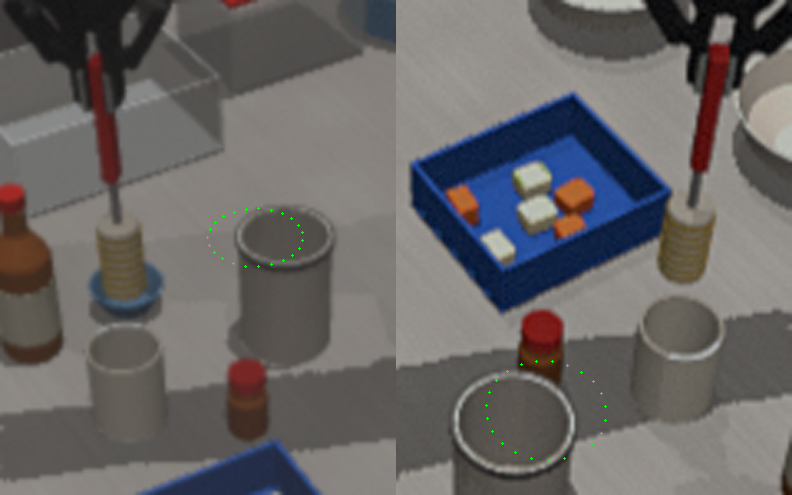

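```bash
python3 - <<'E'
from h import *
s=cam("scene");d=cam("side")
P=tri(s,(306.4,131.5),d,(345.8,287.6));H=tri(s,(258.5,166.4),d,(396.4,259.4));B=tri(s,(257.3,148),d,(397,241.5))
print(P.round(3),H.round(3),B.round(3))
o=get_obs();R=o["tool_rot"];off=B-o["eef_pos"];print("brush bottom off tcp",off.round(3))
t=P-off;print(t);to(t[0],t[1],.36)
E
```

```text
[ 0.405 -0.289  0.126] [ 0.594 -0.267  0.083] [ 0.592 -0.264  0.156]
brush bottom off tcp [-0.006 -0.009 -0.192]
[ 0.41030301 -0.28007601  0.31831687]
tool delta [-145. -122.   -3.] [ 0.598 -0.255  0.349] [[0.672, 0.739, -0.042], [0.74, -0.673, -0.005], [-0.032, -0.028, -0.999]]
```

```bash
python3 -m crank '[[-8,-6,-3,0],[-16,-14,-2,0],[-18,-16,-1,0],[-18,-16,-1,0],[-18,-16,-1,0]]'; python3 -m crank '[[-18,-16,-1,0],[-18,-16,-1,0],[-15,-12,0,0],[-8,-6,0,0],[0,0,0,0]]'; python3 -m crank '[[0,0,0,0]]';python3 - <<'E'
from h import *
o=get_obs();R=o["tool_rot"];print("bottom est",(o["eef_pos"]+.192*R[:,2]).round(3))
to(.410,-.281,.35)
for n in("scene","side"):
    c=cam(n);cv2.imwrite(f"pics/{n}24.png",c["img"]);b,m=blobs(c["img"],(15,60,60),(32,200,255),25,900)
    for x in b:
        P=onz(c,x[0],.19)
        if .33<P[0]<.5 and -.4<P[1]<-.2: print(n,x,P)
E
```

```text
time: 50.43
eef_pos: [0.4909, -0.2654, 0.3516]
tool_rot: [[0.668, 0.742, -0.056], [0.743, -0.669, 0.002], [-0.036, -0.043, -0.998]]
contact_force: [0.2, 0.4, -0.7]
grip_width: 0.0128
time: 50.85
eef_pos: [0.3994, -0.2737, 0.3548]
tool_rot: [[0.67, 0.739, -0.068], [0.741, -0.672, 0.007], [-0.041, -0.054, -0.998]]
contact_force: [-0.2, 0.9, -1.0]
grip_width: 0.0127
time: 50.93
eef_pos: [0.3988, -0.2735, 0.3545]
tool_rot: [[0.671, 0.738, -0.068], [0.74, -0.672, 0.007], [-0.04, -0.055, -0.998]]
contact_force: [0.7, 0.3, -2.1]
grip_width: 0.0131
bottom est [ 0.386 -0.272  0.163]
tool delta [ 2. 14.  4.] [ 0.399 -0.274  0.355] [[0.671, 0.738, -0.068], [0.74, -0.672, 0.007], [-0.04, -0.055, -0.998]]
scene (array([313. , 115.3]), 204, array([307, 105,  13,  20], dtype=int32)) [ 0.38607206 -0.27500891  0.19      ]
side (array([336.9, 275.1]), 288, array([329, 262,  18,  24], dtype=int32)) [ 0.38119497 -0.28372279  0.19      ]
```

```bash
cat >> h.py <<'E'
def head():
    p=[]
    for n in("scene","side"):
        c=cam(n);b,m=blobs(c["img"],(15,60,60),(32,200,255),25,900)
        for x in b:
            P=onz(c,x[0],.19)
            if .3<P[0]<.66 and -.4<P[1]<-.17: p.append((c,x[0],x[1],x[2]));break
    print("head",[(q[1],q[2],q[3].tolist()) for q in p],tri(p[0][0],p[0][1],p[1][0],p[1][1]).round(3) if len(p)==2 else "")
E
python3 -m crank '[[4,10,0,0],[4,10,0,0],[0,0,0,0],[0,0,0,0]]'; python3 -c "
from h import *
head();to(.41,-.281,.35)"
```

```text
time: 51.37
eef_pos: [0.426, -0.2819, 0.3513]
tool_rot: [[0.668, 0.741, -0.067], [0.743, -0.669, 0.007], [-0.039, -0.055, -0.998]]
contact_force: [0.9, -0.7, -1.2]
grip_width: 0.0128
head [(array([304. , 117.6]), 196, [298, 108, 13, 20]), (array([347.7, 273.1]), 287, [340, 259, 18, 25])] [ 0.41  -0.289  0.182]
tool delta [-10. -12.   2.] [ 0.425 -0.282  0.351] [[0.668, 0.741, -0.067], [0.743, -0.669, 0.008], [-0.039, -0.055, -0.998]]
```

```bash
python3 -m crank '[[0,0,10,0],[0,0,18,0],[0,1,22,0],[0,1,22,0],[0,1,22,0]]'; python3 -m crank '[[0,1,12,0],[0,0,0,0]]'; python3 -c "
from h import *
to(.425,-.282,.21)"
```

```text
time: 51.88
eef_pos: [0.4251, -0.2847, 0.2592]
tool_rot: [[0.668, 0.742, -0.058], [0.744, -0.669, 0.001], [-0.038, -0.044, -0.998]]
contact_force: [-0.0, -0.0, -0.9]
grip_width: 0.0134
time: 52.05
eef_pos: [0.4224, -0.2836, 0.2423]
tool_rot: [[0.667, 0.742, -0.065], [0.744, -0.668, 0.006], [-0.039, -0.052, -0.998]]
contact_force: [-0.9, -0.3, -1.9]
grip_width: 0.013
tool delta [ 4.  2. 32.] [ 0.422 -0.284  0.242] [[0.667, 0.742, -0.065], [0.744, -0.668, 0.006], [-0.039, -0.052, -0.998]]
```

```bash
python3 -m crank '[[1,1,10,0],[1,1,8,0],[0,0,6,0],[0,0,4,0]]'; python3 -m crank '[[0,0,4,0],[0,0,4,0],[0,0,4,0]]'; python3 -m crank '[[0,0,4,0],[0,0,4,0]]'
```

```text
time: 52.38
eef_pos: [0.4241, -0.2835, 0.2151]
tool_rot: [[0.667, 0.742, -0.063], [0.744, -0.668, 0.004], [-0.039, -0.05, -0.998]]
contact_force: [-0.2, 0.3, -1.5]
grip_width: 0.013
time: 52.63
eef_pos: [0.4241, -0.284, 0.2035]
tool_rot: [[0.667, 0.742, -0.061], [0.744, -0.668, 0.003], [-0.039, -0.047, -0.998]]
contact_force: [0.2, -0.2, -0.6]
grip_width: 0.0127
time: 52.8
eef_pos: [0.425, -0.2849, 0.1995]
tool_rot: [[0.667, 0.743, -0.056], [0.744, -0.668, -0.0], [-0.038, -0.041, -0.998]]
contact_force: [-5.8, 5.1, 47.3]
grip_width: 0.013
```

```bash
python3 -m crank '[[0,0,0,0],[0,0,-20,0],[0,0,-22,0],[0,0,-22,0],[0,0,-15,0]]'; python3 -m crank '[[0,0,0,0],[0,0,0,0]]'
```

```text
time: 53.22
eef_pos: [0.4277, -0.2838, 0.2806]
tool_rot: [[0.667, 0.742, -0.058], [0.744, -0.668, 0.001], [-0.038, -0.044, -0.998]]
contact_force: [0.3, -0.4, -0.7]
grip_width: 0.0129
time: 53.38
eef_pos: [0.4297, -0.285, 0.2838]
tool_rot: [[0.668, 0.743, -0.052], [0.744, -0.669, -0.003], [-0.037, -0.036, -0.999]]
contact_force: [0.0, -0.0, -2.8]
grip_width: 0.0127
```

```bash
python3 -m crank '[[-1,-2,15,0],[-1,-1,20,0],[0,0,18,0],[0,0,10,0],[0,0,4,0]]'; python3 -m crank '[[0,0,3,0],[0,0,0,0]]'
```

```text
time: 53.8
eef_pos: [0.422, -0.2846, 0.2113]
tool_rot: [[0.668, 0.743, -0.051], [0.744, -0.669, -0.003], [-0.037, -0.036, -0.999]]
contact_force: [-0.4, -0.7, -1.2]
grip_width: 0.013
time: 53.97
eef_pos: [0.4198, -0.2834, 0.2052]
tool_rot: [[0.668, 0.742, -0.056], [0.744, -0.669, -0.0], [-0.038, -0.042, -0.998]]
contact_force: [-0.1, 0.3, -0.7]
grip_width: 0.013
```

```bash
python3 -m crank '[[0,0,0,0],[0,2,-20,0],[0,0,-22,0],[0,0,-20,0],[0,0,-12,0]]'; python3 -m crank '[[0,0,0,0],[0,0,0,0]]';  python3 -m crank '[[-1,-1,15,0],[-1,-1,20,0],[0,0,18,0],[0,0,10,0],[0,0,4,0]]'; python3 -m crank '[[0,0,2,0],[0,0,0,0]]'
```

```text
time: 54.38
eef_pos: [0.4239, -0.2836, 0.2793]
tool_rot: [[0.667, 0.742, -0.062], [0.744, -0.668, 0.004], [-0.039, -0.048, -0.998]]
contact_force: [1.5, -0.2, -1.0]
grip_width: 0.013
time: 54.55
eef_pos: [0.4263, -0.2851, 0.2833]
tool_rot: [[0.667, 0.743, -0.055], [0.744, -0.669, -0.001], [-0.037, -0.04, -0.999]]
contact_force: [0.0, -0.3, -1.3]
grip_width: 0.0132
time: 54.97
eef_pos: [0.4209, -0.2861, 0.214]
tool_rot: [[0.667, 0.743, -0.05], [0.744, -0.668, -0.004], [-0.036, -0.034, -0.999]]
contact_force: [-0.2, -0.4, -0.7]
grip_width: 0.0128
time: 55.13
eef_pos: [0.4193, -0.2852, 0.2098]
tool_rot: [[0.667, 0.743, -0.053], [0.744, -0.668, -0.002], [-0.037, -0.039, -0.999]]
contact_force: [-0.1, 0.0, -1.2]
grip_width: 0.0128
```

```bash
python3 -m crank '[[0,0,4,0],[0,0,0,0]]'; python3 -m crank '[[0,2,-20,0],[0,1,-22,0],[0,0,-22,0],[0,0,-12,0],[0,0,0,0]]'; python3 -m crank '[[0,0,0,0],[0,0,0,0]]';  python3 -m crank '[[0,-1,15,0],[0,-1,20,0],[0,0,18,0],[0,0,10,0],[0,0,4,0]]'; python3 -m crank '[[0,0,4,0],[0,0,2,0],[0,0,0,0]]'
```

```text
time: 55.3
eef_pos: [0.4194, -0.2854, 0.206]
tool_rot: [[0.667, 0.743, -0.053], [0.744, -0.668, -0.002], [-0.037, -0.038, -0.999]]
contact_force: [-0.4, -0.2, -0.3]
grip_width: 0.0126
time: 55.72
eef_pos: [0.426, -0.2873, 0.2854]
tool_rot: [[0.667, 0.743, -0.053], [0.744, -0.668, -0.002], [-0.037, -0.038, -0.999]]
contact_force: [0.4, 0.6, -1.3]
grip_width: 0.0126
time: 55.88
eef_pos: [0.4269, -0.2878, 0.2863]
tool_rot: [[0.667, 0.743, -0.05], [0.744, -0.668, -0.004], [-0.036, -0.034, -0.999]]
contact_force: [0.4, 0.1, -0.8]
grip_width: 0.0127
time: 56.3
eef_pos: [0.4211, -0.2862, 0.2145]
tool_rot: [[0.667, 0.743, -0.05], [0.744, -0.668, -0.004], [-0.036, -0.035, -0.999]]
contact_force: [0.1, 0.3, -0.6]
grip_width: 0.0132
time: 56.55
eef_pos: [0.419, -0.2851, 0.2055]
tool_rot: [[0.667, 0.743, -0.055], [0.744, -0.668, -0.001], [-0.037, -0.04, -0.998]]
contact_force: [0.4, 0.1, -0.6]
grip_width: 0.0131
```

```bash
python3 -m crank '[[0,2,-20,0],[0,1,-25,0],[0,1,-28,0],[0,1,-28,0],[0,1,-28,0]]'; python3 -m crank '[[0,0,-20,0],[0,0,-5,0],[0,0,0,0],[0,0,0,0]]'; python3 -c "
from h import *
head();to(.598,-.257,.36)"
```

```text
time: 56.97
eef_pos: [0.4275, -0.287, 0.3337]
tool_rot: [[0.667, 0.742, -0.066], [0.744, -0.668, 0.006], [-0.039, -0.053, -0.998]]
contact_force: [-0.3, 0.6, -0.8]
grip_width: 0.0128
time: 57.3
eef_pos: [0.4327, -0.2893, 0.3679]
tool_rot: [[0.667, 0.743, -0.052], [0.744, -0.668, -0.003], [-0.037, -0.037, -0.999]]
contact_force: [-0.3, -0.4, -0.7]
grip_width: 0.0131
head [(array([299.9, 112.5]), 208, [293, 103, 14, 20]), (array([353. , 269.8]), 295, [345, 256, 18, 25])] [ 0.419 -0.298  0.199]
tool delta [135. 102.  -2.] [ 0.432 -0.289  0.367] [[0.667, 0.743, -0.054], [0.744, -0.668, -0.001], [-0.037, -0.039, -0.999]]
```

```bash
python3 -m crank '[[8,6,0,0],[15,12,0,0],[18,14,0,0],[18,14,0,0],[18,14,0,0]]'; python3 -m crank '[[18,14,0,0],[18,12,0,0],[12,9,0,0],[6,4,0,0],[0,0,0,0]]'; python3 -m crank '[[0,0,0,0]]'; python3 -c "
from h import *
head();to(.598,-.257,.35)"
```

```text
time: 57.82
eef_pos: [0.5266, -0.2702, 0.3562]
tool_rot: [[0.671, 0.738, -0.064], [0.74, -0.672, 0.004], [-0.04, -0.05, -0.998]]
contact_force: [0.1, -0.3, -0.8]
grip_width: 0.0127
time: 58.23
eef_pos: [0.5997, -0.2517, 0.3402]
tool_rot: [[0.668, 0.74, -0.076], [0.743, -0.669, 0.011], [-0.042, -0.063, -0.997]]
contact_force: [-0.4, -0.2, -1.2]
grip_width: 0.0131
time: 58.32
eef_pos: [0.5997, -0.2513, 0.3386]
tool_rot: [[0.667, 0.741, -0.078], [0.744, -0.669, 0.012], [-0.043, -0.066, -0.997]]
contact_force: [-0.1, -0.2, -0.9]
grip_width: 0.0126
head [(array([260.3, 144.7]), 211, [252, 134, 16, 21]), (array([392.5, 237.9]), 261, [385, 225, 18, 24])] [ 0.583 -0.256  0.17 ]
tool delta [ -5.   2. -11.] [ 0.599 -0.252  0.339] [[0.668, 0.74, -0.078], [0.743, -0.669, 0.012], [-0.043, -0.066, -0.997]]
```

```bash
python3 -m crank '[[1,7,-3,0],[2,8,-2,0],[0,0,0,0],[0,0,0,0]]'; python3 -c "
from h import *
head();to(.598,-.257,.35)"
```

```text
time: 58.75
eef_pos: [0.6086, -0.2608, 0.346]
tool_rot: [[0.67, 0.738, -0.078], [0.741, -0.672, 0.011], [-0.044, -0.065, -0.997]]
contact_force: [0.2, 0.2, -1.0]
grip_width: 0.0128
head [(array([255.8, 142. ]), 222, [248, 131, 15, 22]), (array([397.8, 236.7]), 257, [390, 224, 18, 23])] [ 0.592 -0.265  0.178]
tool delta [ -5. -11.  -3.] [ 0.609 -0.261  0.346] [[0.67, 0.738, -0.078], [0.741, -0.672, 0.011], [-0.044, -0.065, -0.997]]
```

```bash
python3 -m crank '[[3,4,8,0],[2,2,14,0],[1,1,14,0],[1,1,14,0],[0,0,0,0]]'; python3 -c "
from h import *
head();to(.612,-.262,.206)"
```

```text
time: 59.27
eef_pos: [0.6147, -0.2603, 0.2939]
tool_rot: [[0.671, 0.738, -0.074], [0.74, -0.672, 0.01], [-0.042, -0.062, -0.997]]
contact_force: [0.1, 0.2, -2.4]
grip_width: 0.0129
head [(array([255.2, 156.9]), 209, [248, 147, 15, 20]), (array([397.7, 248.6]), 251, [390, 236, 18, 23])] [ 0.6   -0.265  0.124]
tool delta [ 1.  4. 91.] [ 0.615 -0.261  0.297] [[0.671, 0.738, -0.071], [0.74, -0.673, 0.009], [-0.042, -0.059, -0.997]]
```

```bash
python3 -m crank '[[0,1,12,0],[0,1,18,0],[0,1,18,0],[0,0,18,0],[0,0,8,0]]'; python3 -m crank '[[0,0,3,0],[0,0,0,0]]'; python3 -c "
from h import *
to(.612,-.262,.202)"
```

```text
time: 59.78
eef_pos: [0.6161, -0.2635, 0.2289]
tool_rot: [[0.672, 0.739, -0.057], [0.74, -0.673, 0.003], [-0.036, -0.044, -0.998]]
contact_force: [-0.1, 0.0, -1.0]
grip_width: 0.013
time: 59.95
eef_pos: [0.6154, -0.2634, 0.2256]
tool_rot: [[0.672, 0.738, -0.058], [0.74, -0.673, 0.003], [-0.037, -0.045, -0.998]]
contact_force: [-1.5, -0.6, -1.4]
grip_width: 0.0129
tool delta [-0. -2. 24.] [ 0.615 -0.263  0.226] [[0.672, 0.738, -0.058], [0.74, -0.673, 0.003], [-0.037, -0.045, -0.998]]
```

```bash
python3 -m crank '[[0,-1,7,0],[0,-1,6,0],[0,0,5,0],[0,0,4,0]]'; python3 -m crank '[[0,0,3,0],[0,0,3,0]]'; python3 -c "
from h import *
to(.612,-.262,.199)"
```

```text
time: 60.28
eef_pos: [0.6151, -0.2628, 0.2067]
tool_rot: [[0.672, 0.739, -0.051], [0.74, -0.673, 0.0], [-0.034, -0.038, -0.999]]
contact_force: [0.4, -0.5, -0.9]
grip_width: 0.013
time: 60.45
eef_pos: [0.6148, -0.2628, 0.2003]
tool_rot: [[0.672, 0.739, -0.051], [0.74, -0.673, 0.0], [-0.034, -0.038, -0.999]]
contact_force: [0.2, 1.2, -1.0]
grip_width: 0.0129
tool delta [-1. -3.  1.] [ 0.615 -0.263  0.2  ] [[0.672, 0.739, -0.051], [0.74, -0.673, 0.0], [-0.034, -0.038, -0.999]]
```

```bash
python3 -m crank '[[0,0,2,0],[0,0,0,0]]'; python3 -m crank '[[0,0,0,0],[0,0,0,0],[0,0,0,0],[0,0,0,0],[0,0,0,0]]' 1; python3 -m crank '[[0,0,-10,0],[0,0,-20,0],[0,0,-30,0],[0,0,-35,0],[0,0,-30,0]]';python3 -m crank '[[0,0,-10,0],[0,0,0,0],[0,0,0,0]]';  python3 - <<'E'
from h import *
np.set_printoptions(precision=3,suppress=True)
r={};v=[]
for n,(x,y,w,h) in(("scene",(215,100,240,240)),("side",(190,130,240,240))):
    c=cam(n);hsv=cv2.cvtColor(c["img"],cv2.COLOR_BGR2HSV);v.append(cv2.resize(c["img"][y:y+h,x:x+w],None,fx=1.66,fy=1.66,interpolation=cv2.INTER_CUBIC))
    m=(cv2.inRange(hsv,np.array((0,150,50)),np.array((6,255,255)))|cv2.inRange(hsv,np.array((172,150,50)),np.array((180,255,255))))
    nn,lab,st,ce=cv2.connectedComponentsWithStats(m)
    for i in range(1,nn):
        if st[i,4]>60 and st[i,3]>2*st[i,2]:
            ys,xs=np.where(lab==i);f=np.polyfit(ys,xs,1);t,b=ys.min(),ys.max()
            r[n]=(c,(np.polyval(f,t+1),t+1),(np.polyval(f,b),b))
a,b=r["scene"],r["side"]
print("top",tri(a[0],a[1],b[0],b[1]),"bot",tri(a[0],a[2],b[0],b[2]))
chunks()
cv2.imwrite("pics/v30.png",np.hstack(v))
E
```

```text
time: 60.62
eef_pos: [0.6152, -0.2629, 0.2002]
tool_rot: [[0.672, 0.739, -0.048], [0.74, -0.673, -0.001], [-0.033, -0.035, -0.999]]
contact_force: [-0.0, -0.5, -1.2]
grip_width: 0.0129
time: 61.03
eef_pos: [0.6158, -0.2632, 0.2008]
tool_rot: [[0.672, 0.739, -0.046], [0.74, -0.673, -0.002], [-0.032, -0.033, -0.999]]
contact_force: [-0.5, 1.3, -0.2]
grip_width: 0.0727
time: 61.45
eef_pos: [0.6174, -0.2613, 0.323]
tool_rot: [[0.672, 0.738, -0.063], [0.74, -0.673, 0.005], [-0.039, -0.05, -0.998]]
contact_force: [0.3, -0.0, -0.5]
grip_width: 0.0854
time: 61.7
eef_pos: [0.6207, -0.2623, 0.3433]
tool_rot: [[0.672, 0.739, -0.049], [0.74, -0.673, -0.001], [-0.033, -0.035, -0.999]]
contact_force: [-0.5, 0.2, -0.1]
grip_width: 0.0852
top [ 0.604 -0.267  0.239] bot [ 0.603 -0.27   0.121]
scene or [278.5 220.5] 75 [ 0.624 -0.093]
scene or [313.4 228.6] 50 [ 0.554 -0.01 ]
scene or [276.1 233.1] 85 [ 0.654 -0.054]
scene iv [288.2 241.4] 21 [ 0.64  -0.008]
side or [363.  222.2] 105 [ 0.65  -0.055]
side or [329.9 221. ] 50 [0.567 0.008]
side iv [351.3 213.7] 26 [ 0.642 -0.005]
side iv [353.1 225.6] 16 [ 0.616 -0.049]
```

View pics/v30.png

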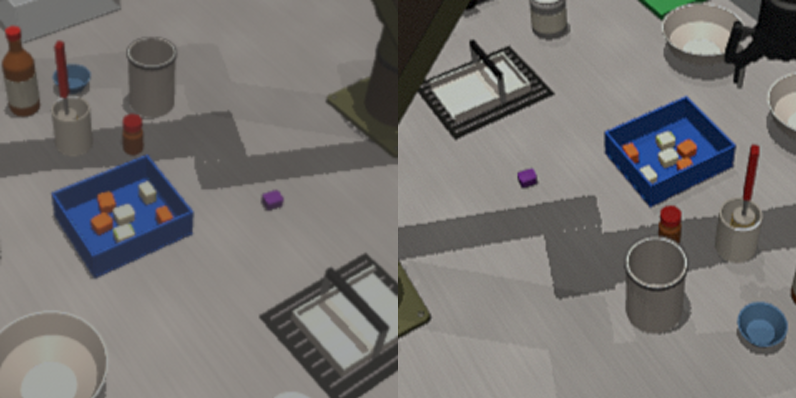

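```bash
python3 -c "
from plant import *
print(job_done())"
```

```text
the job is handed in; nothing more can be done
None
```

The job is handed in at about 62 s of the 208 s allowed, with every step carried out; no verdict was reported.

- **Tray:** The moves cannot tilt the tool, so on the first try I leaned the tray on the tub's far wall. It slid off that wall and fell into the tub with the chunks still on it. I then tilted the wrist about 0.45 rad by pressing the closed fingers against the fixed tub, regripped the tray and lifted it with its open end down. Both chunks slid into the tub. I set the tray down on the drain mat and straightened the wrist the same way. Pressing on the tub while straightening it gave up to about 80 N at the wrist.
- **Strays:** The four stray chunks were picked up one at a time and put in the tub. The purple look-alike was left alone.
- **Brush:** The pot had been knocked about 25 mm aside during the run, so I found it again before scrubbing. I made four strokes, with the head 0 to 6 mm above the pot's floor by my estimate, and drew it up about 75 to 80 mm between strokes. The first stroke touched the bottom with about 47 N. The brush then went back into its holder.

**Last checks:**
- All six chunks are seen in the tub, and none are left on the counter.
- The tray is flat on the mat, about 13 mm off centre and within about 1.5°.
- The brush stands upright about 8 mm off the holder's centre, its top measured at 239 mm (241 mm expected).
- The pot, jar, bottle and dish stand as they should, the visible part of the tin looks undisturbed, and the gripper is clear of everything.

**Disagreements:** Readings of the holder's centre differed by up to about 9 mm. One early height reading of the tray's bar, 67 to 70 mm, was wrong; a closer wrist view agreed with a bar top at 83 mm.

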